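# Fetch the heat sink from among the optics

### The arm

A 6-joint arm with a two-finger parallel gripper is mounted at the origin on the work surface. World frame = base frame: x ahead of the robot, y to its left, z up, the work surface at z = 0. Lengths are in m, angles in degrees, forces in N, time in s.
With the tool pointing down it reaches from about 0.4 to 0.825 m from the base axis. Payload 7 kg.
Tool frame: the origin (TCP) lies on the front face of the gripper's body, between the roots of the fingers; the fingertips stand 66 mm ahead of it and the grasp point (between the pads) lies 47 mm ahead of it; z points along the fingers, y is the line along which they close (so a half turn about z gives the same grasp; the last joint's range is limited). The gripper opens to 88 mm and grips with 3 to 60 N. Pads are 19 mm wide; open, the fingers measure 130 mm over their backs; the gripper's body (78 mm by 193 mm) begins 47 mm behind the grasp point.
Start: joints at [-54.998, 20.546, 0.682, 0, -70.136, -16.507], TCP at [0.214, -0.64, 0.292] pointing down, gripper open.
Joint ranges: [-176.03, 176.03], [-82.01, 121.73], [-58.28, 71.71], [-173.87, 95.51], [-174.79, -0.11], [-173.66, 173.66]. Speed limits (degrees/s): [136.94, 136.94, 172.46, 180, 180, 180].

### API

Orientations are given as [roll, pitch, yaw] about the fixed x, y, z axes, in that order (R = Rz(yaw) Ry(pitch) Rx(roll)).
In Python, from plant import ctrl gives the robot as it stands.
- The arm moves only by the tool send_rows, never from a script. Its argument "deltas" is a list of rows, each a list of 2 entries, a list of its own where there are three numbers: the shift along the tool's x, y, z each as a share of 800 mm, from -1 to 1, then the turn about the tool's z as a share of 90 degrees, from -1 to 1. A call has exactly 5 rows; each row is the pose to reach, as a shift and turn from the pose commanded when the call began, along the tool's axes at that moment; what a row does not reach only later rows make up. A row lasts 1/12 s, in which the tool goes at most 41.7 mm and 7.16 degrees, less where a joint would pass 70% of its speed; a pose out of reach is approached as far as the arm can. A call with a number of a shift or a turn outside -1 to 1 is refused whole. A call with a gripper value outside its range is refused whole. "gripper" is the opening, from 0 (shut) to 1 (fully open), set as the call begins (left out, the last holds). The fingers move at their own pace and stop on an object; the grip force is fixed at half the most. Time passes only in rows, so rows that repeat a pose let the fingers close, or fill a call up. It gives the time, the measured TCP pose, the force, the opening and the grip force at its end, in the units of the state.
- ctrl.get_obs(): the state, without advancing time (a new reading comes with each control period).
- ctrl.snapshot(name): name is "scene" or "side" or "wrist"; returns a dict with "color" (384x512x3 uint8, red, green, blue), "vertical_fov" (degrees; the focal length in pixels is half the picture's height over the tangent of half this angle, whatever the lens; pixels are square), "cx", "cy" (the principal point, pixels), "rvec" (rotation vector, rad) and "tvec" (3), from world to camera coordinates, as OpenCV has them. Camera axes: x right, y down, z forward; pixel columns grow to the right and rows downward; lengths in m; the calibration is good to about 2 mm. A picture is of the moment at which its call begins. There is no depth.
- ctrl.close_job(): hands the job in; it is judged then, once.
Trained networks look in a picture, given as the dict that the camera call returned (one of the last four; its "shot" number tells which), for a name from the list of things; names that differ only in an ending like _2 or _b are one class to them, and where a whole thing is asked for, a point or a joint stands for the part that bears it (a point fixed in the world has none). Each returns a list of dicts, best first, with "conf" (0 to 1); they miss things now and then, are a little off and sometimes report something else, mostly with a low value. They report only what shows in the picture. A call takes as long as a camera call.
- ctrl.boxes_of(picture, thing): "xy" ([column, row] as shares, 0 to 1, of the picture: columns of its width, rows of its height, amid what is visible of it).
- ctrl.cut_out(picture, thing): "pixels" (384x512 bool, what is visible of it) and "xy" ([column, row] as shares, 0 to 1, of the picture: columns of its width, rows of its height, amid what is visible of it).
The state is a dict: "clock": time; "joint_pos": joint angles; "qvel": joint speeds; "tau": joint torques, N m; "tool_pos": TCP position; "orientation": TCP orientation; "force": force on the tool from outside, world axes, zero at the start; "moment": the same for the moment, N m; "opening": finger opening in m; "gripper_force": force on a finger pad.
Only numpy, scipy, OpenCV 4.12 (cv2) and the standard library are available. Lean on these libraries where they do the work, as an engineer would, in place of code of your own. Each camera call takes 0.05 s, during which the arm holds its last target. There are 200 camera calls.

### The job

The copper heat sink stands hemmed in by three optics on posts: first stand all three optics aside on the green mat, leaving the heat sink where it is, then lay the heat sink flat in the recess of the aluminium laser housing. Only then put each optic back, upright, in the middle of the plate of its own colour. Never let an optic fall over.

Things in the scene. Friction and masses are not known exactly. Their poses are not given: they have to be found in the camera images.
- optic_red: Lens on a post: round head, red mount, clear glass centre. 106 mm tall, 0.15-0.3 kg: steel foot 44 mm across, 10 mm high; post 12 mm across; head from 66 to 106 mm up, 40 mm wide (y), 14 mm thick (x). Grip the head from above across its thickness. Origin: centre of the foot's underside, z up. Its facing does not matter. Starts near the middle of the red plate.
- plate_red: Red square plate, 64 x 64 mm, 3 mm thick, fixed on the black board: the place of the optic with the red mount. Origin: centre of its underside, z up; top at z = 3 mm. The plates are at least 80 mm apart, centre to centre.
- optic_yellow: Iris on a post: round head, yellow mount, black centre. 106 mm tall, 0.15-0.3 kg: steel foot 44 mm across, 10 mm high; post 12 mm across; head from 66 to 106 mm up, 40 mm wide (y), 14 mm thick (x). Grip the head from above across its thickness. Origin: centre of the foot's underside, z up. Its facing does not matter. Starts near the middle of the yellow plate.
- plate_yellow: Yellow square plate, 64 x 64 mm, 3 mm thick, fixed on the black board: the place of the optic with the yellow mount. Origin: centre of its underside, z up; top at z = 3 mm. The plates are at least 80 mm apart, centre to centre.
- optic_blue: Mirror on a post: square head, blue mount. 106 mm tall, 0.15-0.3 kg: steel foot 44 mm across, 10 mm high; post 12 mm across; head from 66 to 106 mm up, 40 mm wide (y), 14 mm thick (x). Grip the head from above across its thickness. Origin: centre of the foot's underside, z up. Its facing does not matter. Starts near the middle of the blue plate.
- plate_blue: Blue square plate, 64 x 64 mm, 3 mm thick, fixed on the black board: the place of the optic with the blue mount. Origin: centre of its underside, z up; top at z = 3 mm. The plates are at least 80 mm apart, centre to centre.
- heatsink: Finned copper heat sink, a block 40 mm (x) by 90 mm (y), 38 mm high, 0.48-0.75 kg, on a fixed black board (200 x 170 x 10 mm) amid the optics. Origin: centre of its underside, z up. Grip from above across its 40 mm, once the optics are away: before that there is no room for a gripper.
- mat: Green mat, 240 mm (x) by 110 mm (y), 4 mm thick, fixed on the table: the side area for the optics, empty at the start. Origin: centre of its underside, z up; top at z = 4 mm.
- housing: Aluminium laser housing, a fixed block 120 mm (x) by 160 mm (y), 46 mm high. In the middle of its top is a recess with a dark floor, 52 mm (x) by 102 mm (y), 6 mm deep, for the heat sink. Origin: centre of its underside, z up; recess floor at z = 40 mm. The heat sink's y axis goes along the housing's y axis, either way round.

How it is judged (in metres and radians):
On the way, in this order (a step that is already met when the one before it is completed fails the run):
1. all three optics stand released on the green mat, the heat sink still in its place on the board (x of optic_red in the frame of mat between -0.115 and 0.115 m and y of optic_red in the frame of mat between -0.05 and 0.05 m and z of optic_red in the frame of mat between 0 and 0.009 m and angle between each of optic_red, optic_yellow, optic_blue's own z axis and vertical below 0.1 rad and linear speed of each of optic_red, optic_yellow, optic_blue below 0.03 m/s and contact force between the fingers and optic_red below 0.2 N and x of optic_yellow in the frame of mat between -0.115 and 0.115 m and y of optic_yellow in the frame of mat between -0.05 and 0.05 m and z of optic_yellow in the frame of mat between 0 and 0.009 m and contact force between the fingers and optic_yellow below 0.2 N and x of optic_blue in the frame of mat between -0.115 and 0.115 m and y of optic_blue in the frame of mat between -0.05 and 0.05 m and z of optic_blue in the frame of mat between 0 and 0.009 m and contact force between the fingers and optic_blue below 0.2 N and distance of heatsink from where it was at the start of the episode below 0.03 m), for 0.2 s.
2. the heat sink lies released in the housing's recess while the three optics are still on the mat (z of heatsink in the frame of housing between 0.036 and 0.0435 m and horizontal distance between heatsink and housing below 0.012 m and angle between heatsink's own z axis and vertical below 0.08 rad and angle between the y axis of heatsink and the y axis of housing, either way round below 0.2 rad and linear speed of each of heatsink, optic_red, optic_yellow, optic_blue below 0.03 m/s and contact force between the fingers and heatsink below 0.2 N and x of optic_red in the frame of mat between -0.115 and 0.115 m and y of optic_red in the frame of mat between -0.05 and 0.05 m and z of optic_red in the frame of mat between 0 and 0.009 m and angle between each of optic_red, optic_yellow, optic_blue's own z axis and vertical below 0.1 rad and contact force between the fingers and optic_red below 0.2 N and x of optic_yellow in the frame of mat between -0.115 and 0.115 m and y of optic_yellow in the frame of mat between -0.05 and 0.05 m and z of optic_yellow in the frame of mat between 0 and 0.009 m and contact force between the fingers and optic_yellow below 0.2 N and x of optic_blue in the frame of mat between -0.115 and 0.115 m and y of optic_blue in the frame of mat between -0.05 and 0.05 m and z of optic_blue in the frame of mat between 0 and 0.009 m and contact force between the fingers and optic_blue below 0.2 N), for 0.2 s.
At the end, for the whole second after the job is handed in: The heat sink lies flat on the floor of the housing's recess (centre within 12 mm of the housing's), and each optic stands upright on the plate of its own colour, its centre within 12 mm of the plate's; all are released and at rest (z of heatsink in the frame of housing between 0.036 and 0.0435 m and horizontal distance between heatsink and housing below 0.012 m and angle between heatsink's own z axis and vertical below 0.08 rad and angle between the y axis of heatsink and the y axis of housing, either way round below 0.2 rad and linear speed of each of heatsink, optic_red, optic_yellow, optic_blue below 0.03 m/s and contact force between the fingers and heatsink below 0.2 N and horizontal distance between optic_red and plate_red below 0.012 m and z of optic_red in the frame of plate_red between -0.001 and 0.007 m and angle between each of optic_red, optic_yellow, optic_blue's own z axis and vertical below 0.1 rad and contact force between the fingers and optic_red below 0.2 N and horizontal distance between optic_yellow and plate_yellow below 0.012 m and z of optic_yellow in the frame of plate_yellow between -0.001 and 0.007 m and contact force between the fingers and optic_yellow below 0.2 N and horizontal distance between optic_blue and plate_blue below 0.012 m and z of optic_blue in the frame of plate_blue between -0.001 and 0.007 m and contact force between the fingers and optic_blue below 0.2 N); the robot touches nothing.
It fails at once if an optic is tipped by more than about 45 degrees (angle between any of optic_red, optic_yellow, optic_blue's own z axis and vertical above 0.8 rad).
It also fails if it takes over 147 s, if anything falls off the work surface, if the arm or the gripper's body presses on something with over 40 N, if the wrist force passes 120 N, or if a joint passes its speed limit or range.

## Working session

There is one attempt and no reset: what is moved stays moved. The work goes in short steps, Python scripts to look and compute and a tool call to move; the robot and the scene stay as the last step left them, time stands still between calls to the robot, and variables do not carry over. Pictures are saved under pics/ and viewed, at most 14 in all, crops included, and the job is handed in when it is done.

Besides the shell and the picture viewer there is one more tool, called after "Request:" as name([rows], argument=value, ...), one row to a line, values as JSON. send_rows: Moves the arm, as the interface text tells. Shift numbers are shares of 800 mm and turn numbers shares of 90 degrees, none past 1 either way. Its arguments: {"type":"object","properties":{"deltas":{"type":"array","items":{"type":"array"}},"gripper":{"type":"number"}},"required":["deltas"]}

```bash
ls; mkdir -p pics
python3 - <<'E'
from plant import ctrl
import cv2
o=ctrl.get_obs();print({k:o[k] for k in('clock','joint_pos','tool_pos','orientation','opening')})
names=['optic_red','optic_yellow','optic_blue','plate_red','plate_yellow','plate_blue','heatsink','mat','housing']
for c in('scene','side'):
    p=ctrl.snapshot(c);cv2.imwrite(f'pics/{c}0.png',p['color'][:,:,::-1])
    print(c,p['vertical_fov'],p['cx'],p['cy'],p['rvec'],p['tvec'])
    for n in names:
        print(n,[(round(d['conf'],2),round(d['xy'][0]*512),round(d['xy'][1]*384)) for d in ctrl.boxes_of(p,n)][:3])
E
```

```text
pics
{'clock': 0.0, 'joint_pos': array([-5.49992079e+01,  2.05905926e+01,  6.33069999e-01, -1.93960650e-02,
       -7.01360110e+01, -1.65083418e+01]), 'tool_pos': array([ 0.21396748, -0.63978128,  0.29122904]), 'orientation': array([ 1.79905141e+02, -9.09857721e-03, -1.61514148e+02]), 'opening': 0.08726911818698872}
scene 53.82346673986215 256.779919357948 187.65981524788384 [ 2.28316506  1.16595501 -0.35899188] [-0.34063475 -0.3587942   1.05149383]
optic_red [(0.7, 263, 207)]
optic_yellow [(0.66, 246, 156), (0.16, 245, 192)]
optic_blue []
plate_red [(0.63, 272, 219)]
plate_yellow []
plate_blue [(0.85, 216, 200)]
heatsink [(0.93, 245, 192)]
mat [(0.7, 341, 125)]
housing [(0.67, 94, 240)]
side 51.19441982119304 247.51645897385356 190.55830857652558 [ 0.31171593 -2.74782974  1.28293702] [0.5396671  0.12658121 0.96424021]
optic_red [(0.78, 221, 188), (0.54, 287, 143)]
optic_yellow []
optic_blue [(0.71, 267, 166)]
plate_red [(0.77, 221, 198)]
plate_yellow [(0.54, 263, 217)]
plate_blue [(0.55, 270, 194)]
heatsink [(0.73, 242, 196)]
mat [(0.8, 238, 307)]
housing [(0.84, 288, 143)]
```

Run:
```python
import cv2
a=cv2.imread('pics/scene0.png');b=cv2.imread('pics/side0.png')
cv2.imwrite('pics/both0.png',cv2.vconcat([cv2.hconcat([cv2.resize(a,(400,300)),cv2.resize(b,(400,300))]),cv2.hconcat([cv2.resize(a[120:270,160:360],(400,300),interpolation=cv2.INTER_CUBIC),cv2.resize(b[120:270,150:350],(400,300),interpolation=cv2.INTER_CUBIC)])]))
```

```text
(no output)
```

View pics/both0.png

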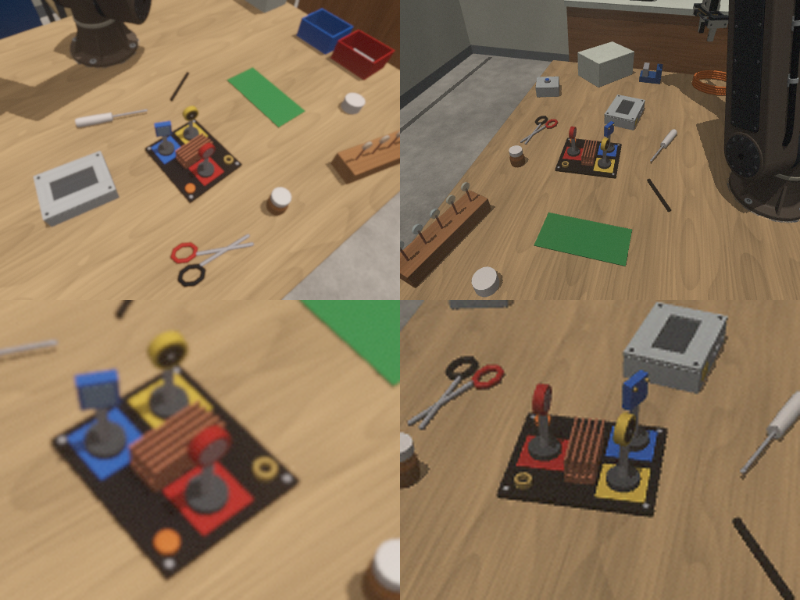

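The scene and side pictures show the board with the optics at about (245,190) in the scene view, the mat at (341,125) and the housing at (94,240). Next I'll get rough positions.

```bash
cat > h.py <<'E'
from plant import ctrl
import numpy as np, cv2
from scipy.spatial.transform import Rotation as R
def K(p):
    f=p['color'].shape[0]/2/np.tan(np.radians(p['vertical_fov']/2)); return np.array([[f,0,p['cx']],[0,f,p['cy']],[0,0,1.]])
def bp(p,u,v,z):
    M=cv2.Rodrigues(np.array(p['rvec'],float))[0]; t=np.array(p['tvec'],float).ravel()
    d=M.T@np.linalg.inv(K(p))@np.array([u,v,1.]); c=-M.T@t
    return c+d*(z-c[2])/d[2]
def pr(p,X): return cv2.projectPoints(np.array(X,float).reshape(-1,1,3),np.array(p['rvec'],float),np.array(p['tvec'],float),K(p),None)[0].reshape(-1,2)
def to(target,yaw=None):
    """shares for shift and turn from present pose to target TCP xyz and tool yaw"""
    o=ctrl.get_obs(); Rm=R.from_euler('xyz',o['orientation'],degrees=True)
    s=Rm.inv().apply(np.array(target)-o['tool_pos'])/.8
    # tool down: turn about tool z positive = yaw decreasing
    a=0 if yaw is None else ((o['orientation'][2]-yaw+90)%180-90)/90
    print('to',np.round(s,4),'turn',round(a,4),'rows',round(max(np.linalg.norm(s)*800/41.7,abs(a)*90/7.16),1),'yaw',round(o['orientation'][2],2),'j6',np.round(o['joint_pos'][5],1))
    return s,a
E
python3 - <<'E'
from h import *
for c in('scene','side'):
    p=ctrl.snapshot(c)
    for n,z in dict(optic_red=.09,optic_yellow=.09,optic_blue=.09,plate_red=.013,plate_yellow=.013,plate_blue=.013,heatsink=.03,mat=.004,housing=.046).items():
        print(c,n,[(round(d['conf'],2),np.round(bp(p,d['xy'][0]*512,d['xy'][1]*384,z)[:2],3)) for d in ctrl.boxes_of(p,n)][:2])
    w=ctrl.snapshot('wrist')
M=cv2.Rodrigues(w['rvec'])[0];C=-M.T@w['tvec'].ravel() if hasattr(w['tvec'],'ravel') else -M.T@np.array(w['tvec'])
o=ctrl.get_obs();Rm=R.from_euler('xyz',o['orientation'],degrees=True)
print('cam in tool',Rm.inv().apply(C-o['tool_pos']),'axis in tool',Rm.inv().apply(M[2]), 'right',Rm.inv().apply(M[0]),w['vertical_fov'])
to([.55,0,.35],0)
E
```

```text
scene optic_red [(0.82, array([ 0.644, -0.037]))]
scene optic_yellow [(0.96, array([0.536, 0.002]))]
scene optic_blue [(0.73, array([ 0.521, -0.069]))]
scene plate_red [(0.92, array([ 0.648, -0.036]))]
scene plate_yellow [(0.64, array([ 0.495, -0.006])), (0.57, array([ 0.472, -0.044]))]
scene plate_blue [(0.83, array([ 0.535, -0.073]))]
scene heatsink [(0.8, array([ 0.569, -0.018]))]
scene mat [(0.88, array([0.525, 0.29 ]))]
scene housing [(0.81, array([ 0.502, -0.305])), (0.26, array([ 0.556, -0.085]))]
side optic_red [(0.6, array([ 0.482, -0.194])), (0.57, array([0.611, 0.032]))]
side optic_yellow [(0.88, array([0.506, 0.081]))]
side optic_blue [(0.76, array([ 0.51 , -0.071])), (0.23, array([0.556, 0.057]))]
side plate_red [(0.69, array([ 0.637, -0.009])), (0.34, array([ 0.517, -0.049]))]
side plate_yellow [(0.65, array([0.507, 0.039])), (0.64, array([ 0.631, -0.013]))]
side plate_blue [(0.65, array([ 0.506, -0.049])), (0.55, array([ 0.576, -0.031]))]
side heatsink [(0.6, array([ 0.569, -0.006]))]
side mat [(0.64, array([0.502, 0.299]))]
side housing [(0.83, array([ 0.494, -0.263]))]
cam in tool [ 0.07864801 -0.00087031 -0.09400956] axis in tool [-0.28597711  0.00181443  0.95823473] right [ 0.00138595  0.99999794 -0.00147989] 65.75826237987042
to [-0.652   0.6256 -0.0723] turn 0.2055 rows 17.4 yaw -161.51 j6 -16.5
```

Request:
send_rows([
  [[-0.03,0.03,-0.004],0],
  [[-0.066,0.062,-0.008],0],
  [[-0.1,0.093,-0.011],0],
  [[-0.133,0.125,-0.015],0],
  [[-0.167,0.156,-0.018],0],
], gripper=1)

```text
clock: 2.52
tool_pos: [0.3015, -0.4779, 0.3068]
orientation: [-180.0, 0.0, -161.5]
force: [1.8, 0.1, -0.4]
opening: 0.0876
gripper_force: 0.0
```

Request:
send_rows([
  [[-0.033,0.03,-0.004],0],
  [[-0.066,0.062,-0.008],0],
  [[-0.1,0.093,-0.011],0],
  [[-0.133,0.125,-0.015],0],
  [[-0.167,0.156,-0.018],0],
])

```text
clock: 2.93
tool_pos: [0.3887, -0.317, 0.3216]
orientation: [-180.0, 0.0, -161.5]
force: [1.0, -0.6, 0.5]
opening: 0.0877
gripper_force: 0.0
```

Request:
send_rows([
  [[-0.033,0.03,-0.004],0],
  [[-0.066,0.062,-0.008],0],
  [[-0.1,0.093,-0.011],0],
  [[-0.133,0.125,-0.015],0],
  [[-0.167,0.156,-0.018],0],
])

```text
clock: 3.35
tool_pos: [0.4758, -0.1561, 0.3361]
orientation: [-180.0, 0.1, -161.5]
force: [0.5, -0.5, -0.2]
opening: 0.0879
gripper_force: 0.0
```

Request:
send_rows([
  [[-0.033,0.03,-0.004],0.06],
  [[-0.066,0.062,-0.008],0.12],
  [[-0.1,0.093,-0.011],0.2],
  [[-0.12,0.125,-0.015],0.2],
  [[-0.12,0.14,-0.018],0.2],
])

```text
clock: 3.77
tool_pos: [0.5326, -0.018, 0.3495]
orientation: [180.0, 0.0, -179.4]
force: [0.5, -0.8, 0.0]
opening: 0.088
gripper_force: 0.0
```

Run:
```python
from h import *
to([.53,-.01,.36],180)
p=ctrl.snapshot('wrist');cv2.imwrite('pics/w1.png',p['color'][:,:,::-1]);o=ctrl.get_obs();print(o['tool_pos'],o['orientation'],o['qvel'].max(),o['force'])
np.save('w1.npy',p,allow_pickle=True)
for n,z in dict(optic_red=.099,optic_yellow=.099,optic_blue=.099,plate_red=.013,plate_yellow=.013,plate_blue=.013,heatsink=.048).items():
    print(n,[(round(d['conf'],2),np.round(bp(p,d['xy'][0]*512,d['xy'][1]*384,z)[:2],3)) for d in ctrl.boxes_of(p,n)][:2])
```

```text
to [ 0.0032  0.0101 -0.0132] turn 0.0064 rows 0.3 yaw -179.43 j6 -108.6
[ 0.53130287 -0.0179807   0.35009002] [ 1.79972665e+02  1.70398303e-02 -1.79367480e+02] 4.429633695038778 [-0.99554433  0.71265329 -0.00528061]
optic_red [(0.66, array([ 0.613, -0.021]))]
optic_yellow [(0.64, array([0.506, 0.009]))]
optic_blue [(0.77, array([ 0.51 , -0.057]))]
plate_red [(0.7, array([0.625, 0.002])), (0.32, array([ 0.501, -0.051]))]
plate_yellow [(0.73, array([ 0.494, -0.003]))]
plate_blue [(0.95, array([ 0.497, -0.05 ]))]
heatsink [(0.59, array([ 0.569, -0.019]))]
```

View pics/w1.png

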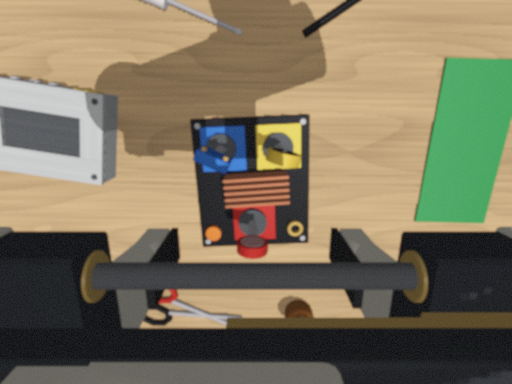

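```bash
cat >> h.py <<'E'
def rect(p,z,x0,y0,w,hh,s=2000.):
    """image: col=(y-y0)*s, row=(x-x0)*s"""
    q=np.array([[x0,y0,z],[x0,y0+w,z],[x0+hh,y0+w,z],[x0+hh,y0,z]])
    H=cv2.getPerspectiveTransform(pr(p,q).astype(np.float32),np.float32([[0,0],[w*s,0],[w*s,hh*s],[0,hh*s]]))
    return cv2.warpPerspective(p['color'][:,:,::-1],H,(int(w*s),int(hh*s)),flags=cv2.INTER_CUBIC)
E
python3 - <<'E'
from h import *
p=np.load('w1.npy',allow_pickle=True).item()
x0,y0=.45,-.12
ims=[]
for z in(.013,.119):
    im=rect(p,z,x0,y0,.2,.22); hs=cv2.cvtColor(cv2.GaussianBlur(im,(0,0),1.5),cv2.COLOR_BGR2HSV)
    for n,(a,b) in dict(blue=(100,125),yellow=(20,35),red=(170,190)).items():
        h=hs[:,:,0].astype(int); h=np.where(h<8,h+180,h)if n=='red' else h
        m=((h>=a)&(h<=b)&(hs[:,:,1]>130)&(hs[:,:,2]>60)).astype(np.uint8)
        c=max(cv2.findContours(m,0,1)[0],key=cv2.contourArea);r=cv2.minAreaRect(c)
        print(z,n,'xy',round(x0+r[0][1]/2000,4),round(y0+r[0][0]/2000,4),'size',np.round(np.array(r[1])/2,1),'ang',round(r[2],1))
        cv2.drawContours(im,[np.int32(cv2.boxPoints(r))],0,(255,255,255),1)
    ims.append(im)
cv2.imwrite('pics/r1.png',cv2.hconcat(ims))
E
```

```text
0.013 blue xy 0.5182 -0.068 size [70.9 76.3] ang 87.1
0.013 yellow xy 0.5125 0.0158 size [68.  66.8] ang 86.4
0.013 red xy 0.6362 -0.0174 size [69.  68.4] ang 86.3
0.119 blue xy 0.5024 -0.0562 size [53.4 57.4] ang 87.0
0.119 yellow xy 0.4982 0.0069 size [51.2 50.4] ang 86.3
0.119 red xy 0.5995 -0.0175 size [67.9 51.5] ang 86.5
```

View pics/r1.png

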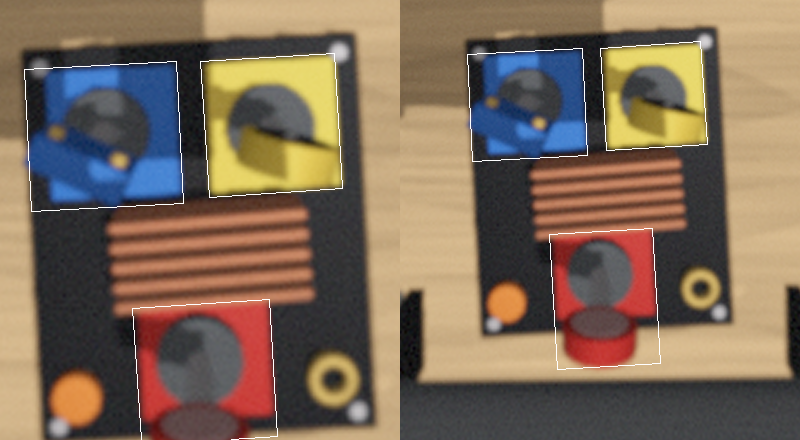

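The wrist view shows the blue plate at centre ≈(.5165,-.063), yellow ≈(.513,.016) and red ≈(.625,-.018), with the red plate partly hidden by the heat sink. The board is turned about 3.5°. Now I'll fit the optics, mat, housing and heat sink to network masks by silhouette.

```bash
cat >> h.py <<'E'
from scipy.optimize import minimize
def box(a,b,z0,z1): return np.array([[x,y,z] for x in(-a/2,a/2) for y in(-b/2,b/2) for z in(z0,z1)])
th=np.linspace(0,2*np.pi,24,endpoint=False); c2=np.c_[np.cos(th),np.sin(th)]
def cyl(r,z0,z1): return np.vstack([np.c_[c2*r,0*th+z] for z in(z0,z1)])
def disc(): return np.vstack([np.c_[0*th+x,c2[:,0]*.02,.086+c2[:,1]*.02] for x in(-.007,.007)])
base=[cyl(.022,0,.01),cyl(.006,.01,.07)]
MODEL=dict(optic_red=base+[disc()],optic_yellow=base+[disc()],optic_blue=base+[box(.014,.04,.066,.106)],
 heatsink=[box(.04,.09,0,.038)],mat=[box(.24,.11,0,.004)],housing=[box(.12,.16,0,.046)],
 plate_red=[box(.064,.064,0,.003)],plate_yellow=[box(.064,.064,0,.003)],plate_blue=[box(.064,.064,0,.003)])
def sil(p,n,q,z,S=3):
    c,s=np.cos(q[2]),np.sin(q[2]); im=np.zeros((384*S,512*S),np.uint8)
    for P in MODEL[n]:
        X=np.c_[c*P[:,0]-s*P[:,1]+q[0],s*P[:,0]+c*P[:,1]+q[1],P[:,2]+z]
        cv2.fillConvexPoly(im,cv2.convexHull(np.int32(np.round((pr(p,X)+.5)*S*16))),1,cv2.LINE_8,4)
    return cv2.resize(im.astype(np.float32),(512,384),interpolation=cv2.INTER_AREA)
def fit(views,n,q0,z,yaws=(0,)):
    """views: list of (picture, mask)"""
    def cost(v):
        q=[v[0]/100,v[1]/100,v[2]]; t=0
        for p,m in views:
            s=sil(p,n,q,z); t+=1-np.minimum(s,m).sum()/max(np.maximum(s,m).sum(),1)
        return t/len(views)
    best=None
    for y in yaws:
        sx=np.array([[0,0,0],[1.,0,0],[0,1,0],[0,0,.3]])+[q0[0]*100,q0[1]*100,y]
        r=minimize(cost,sx[0],method='Nelder-Mead',options=dict(initial_simplex=sx,maxiter=90,xatol=.01,fatol=1e-4))
        if best is None or r.fun<best.fun: best=r
    return [best.x[0]/100,best.x[1]/100,best.x[2]],1-best.fun
def masks(cams,names):
    out={n:[] for n in names}
    for c in cams:
        p=ctrl.snapshot(c)
        for n in names:
            d=ctrl.cut_out(p,n)
            if d and d[0]['conf']>.4: out[n].append((c,p,d[0]['pixels'].astype(np.float32),d[0]['conf']))
    return out
def fitall(cams,spec,yaws):
    o=masks(cams,spec)
    for n,(x,y,z) in spec.items():
        V=[(p,m) for _,p,m,_ in o[n]]
        for c,p,m,cf in o[n]:
            q,f=fit([(p,m)],n,(x,y),z,yaws.get(n,(0,))); print(n,c,round(cf,2),np.round(q[:2],4),round(np.degrees(q[2]),1),'iou',round(f,2))
        if len(V)>1:
            q,f=fit(V,n,(x,y),z,yaws.get(n,(0,))); print(n,'ALL',np.round(q[:2],4),round(np.degrees(q[2]),1),'iou',round(f,2))
E
cat > a.py <<'E'
from h import *
Y=(-.8,-.3,.3,.8,1.5)
fitall(('scene','side','wrist'),dict(optic_red=(.625,-.018,.013),optic_yellow=(.513,.016,.013),optic_blue=(.516,-.063,.013),heatsink=(.57,-.018,.01),mat=(.515,.295,0),housing=(.5,-.28,0)),dict(optic_red=Y,optic_yellow=Y,optic_blue=Y))
E
time python3 a.py
```

```text
optic_red scene 0.7 [ 0.6262 -0.0216] -0.9 iou 0.95
optic_red side 0.83 [ 0.6302 -0.0228] -1.1 iou 0.89
optic_red wrist 0.83 [ 0.6283 -0.0208] 178.3 iou 0.97
optic_red ALL [ 0.6284 -0.021 ] -0.4 iou 0.89
optic_yellow scene 0.95 [0.5109 0.0147] -6.9 iou 0.92
optic_yellow side 0.7 [0.5152 0.0118] -8.9 iou 0.89
optic_yellow wrist 0.64 [0.5134 0.0147] -11.2 iou 0.97
optic_yellow ALL [0.5135 0.0144] -9.9 iou 0.88
optic_blue scene 0.93 [ 0.5137 -0.067 ] -23.1 iou 0.82
optic_blue side 0.63 [ 0.5176 -0.0657] -19.0 iou 0.59
optic_blue wrist 0.74 [ 0.5157 -0.0665] 159.4 iou 0.9
optic_blue ALL [ 0.5158 -0.067 ] -23.9 iou 0.76
heatsink scene 0.82 [ 0.5676 -0.0166] 8.1 iou 0.78
heatsink wrist 0.73 [ 0.5716 -0.0152] 5.2 iou 0.97
heatsink ALL [ 0.5707 -0.0156] 4.8 iou 0.84
mat scene 0.67 [0.51   0.2932] -1.3 iou 0.97
mat side 0.95 [0.5133 0.2924] -1.1 iou 0.98
mat ALL [0.5121 0.2928] -1.4 iou 0.97
housing scene 0.76 [ 0.4893 -0.3003] -8.6 iou 0.98
housing side 0.83 [ 0.493 -0.305] -8.5 iou 0.95
housing wrist 0.8 [ 0.4919 -0.301 ] -8.4 iou 0.98
housing ALL [ 0.4917 -0.3011] -8.5 iou 0.96
real	0m33.639s
user	0m38.943s
sys	0m10.674s
```

Silhouette fits agree across the views, so I'll go to the red optic first.

Request:
send_rows([
  [[-0.024,-0.001,0.02],-0.075],
  [[-0.048,-0.002,0.04],-0.15],
  [[-0.072,-0.003,0.06],-0.225],
  [[-0.097,-0.004,0.08],-0.3],
  [[-0.121,-0.004,0.1],-0.375],
], gripper=0.6)

```text
clock: 5.63
tool_pos: [0.6287, -0.0237, 0.2689]
orientation: [-180.0, 0.0, -145.4]
force: [1.5, -0.4, -0.2]
opening: 0.0601
gripper_force: 0.0
```

Request:
send_rows([
  [[0,0,0],-0.075],
  [[0,0,0],-0.15],
  [[0,0,0],-0.225],
  [[0,0,0],-0.3],
  [[0,0,0],-0.375],
])

```text
clock: 6.05
tool_pos: [0.6278, -0.0236, 0.2695]
orientation: [180.0, -0.0, -111.7]
force: [0.4, -0.0, 0.6]
opening: 0.0522
gripper_force: 0.0
```

Request:
send_rows([
  [[0,0,0],-0.075],
  [[0,0,0],-0.15],
  [[0,0,0],-0.2],
  [[0,0,0],-0.232],
  [[0,0,0],-0.232],
])

```text
clock: 6.47
tool_pos: [0.6278, -0.0236, 0.2697]
orientation: [180.0, -0.0, -91.0]
force: [-0.4, -0.4, 0.4]
opening: 0.0525
gripper_force: 0.0
```

Run:
```python
from h import *
print(ctrl.get_obs()['joint_pos'])
to([.6283,-.021,.146],-91)
p=ctrl.snapshot('wrist');cv2.imwrite('pics/w2.png',p['color'][:,:,::-1])
for n,q in dict(optic_red=(.6283,-.0208),optic_yellow=(.5134,.0145),optic_blue=(.5157,-.0667)).items():
    d=ctrl.cut_out(p,n)
    if d:
        r,f=fit([(p,d[0]['pixels'].astype(np.float32))],n,q,.013,(-.4,0,.4));print(n,d[0]['conf'],np.round(r,4),np.degrees(r[2]),f)
```

```text
[ 1.56250681e+01  1.70406778e+01 -7.41045270e+00  2.62611833e-03
 -6.55574848e+01 -1.66179999e+01]
to [-0.0033 -0.0006  0.1546] turn 0.0001 rows 3.0 yaw -90.99 j6 -16.6
optic_red 0.63 [ 0.6266 -0.0203 -0.0287] -1.6459470726305403 0.9415985345840454
optic_yellow 0.66 [ 0.511   0.0155 -0.0735] -4.2140475901363965 0.7344042658805847
optic_blue 0.78 [ 0.5144 -0.0668 -0.4391] -25.155834820028325 0.9551570415496826
```

View pics/w2.png

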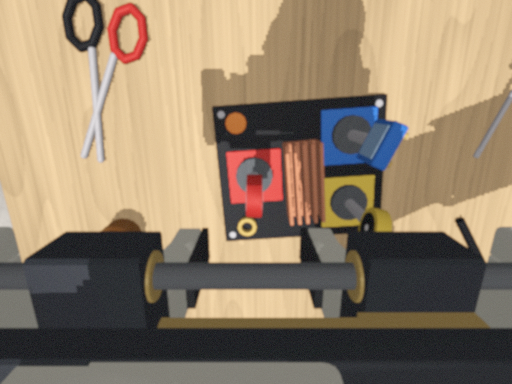

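The red head hangs at (254,195) in line between the fingers, with its face across the closing direction. Descend and grip.

Request:
send_rows([
  [[-0.003,0,0.035],0],
  [[-0.003,0,0.07],0],
  [[-0.003,0,0.105],0],
  [[-0.003,0,0.14],0],
  [[-0.003,0,0.1545],0],
])

```text
clock: 7.08
tool_pos: [0.6259, -0.0215, 0.1424]
orientation: [179.7, -0.0, -91.2]
force: [0.4, 1.0, -0.4]
opening: 0.0525
gripper_force: 0.0
```

Request:
send_rows([
  [[0,0,0],0],
  [[0,0,0],0],
  [[0,0,0],0],
  [[0,0,0],0],
  [[0,0,0],0],
], gripper=0)

```text
clock: 7.5
tool_pos: [0.6286, -0.0211, 0.1479]
orientation: [-179.8, 0.0, -91.1]
force: [-0.2, 0.4, -0.3]
opening: 0.0247
gripper_force: 0.0
```

Request:
send_rows([
  [[0,0,0],0],
  [[0,0,0],0],
  [[0,0,0],0],
  [[0,0,0],0],
  [[0,0,-0.01],0],
])

```text
clock: 7.92
tool_pos: [0.6268, -0.0212, 0.153]
orientation: [179.9, -0.0, -91.1]
force: [-0.6, -0.1, -3.1]
opening: 0.014
gripper_force: 30.0
```

Request:
send_rows([
  [[0,0,-0.025],0],
  [[0,0,-0.05],0],
  [[0,0,-0.075],0],
  [[0,0,-0.1],0],
  [[0,0,-0.12],0],
])

```text
clock: 8.33
tool_pos: [0.6276, -0.0213, 0.2517]
orientation: [-180.0, 0.0, -91.1]
force: [0.3, -0.5, -3.5]
opening: 0.0134
gripper_force: 30.0
```

Request:
send_rows([
  [[-0.03,0.004,0],0],
  [[-0.07,0.01,0],0],
  [[-0.11,0.015,0],0],
  [[-0.15,0.02,0],0],
  [[-0.19,0.025,0],0],
])

```text
clock: 8.75
tool_pos: [0.61, 0.1323, 0.2501]
orientation: [180.0, -0.0, -91.2]
force: [1.3, -0.2, -3.3]
opening: 0.0137
gripper_force: 30.0
```

Request:
send_rows([
  [[-0.04,0.005,0],0],
  [[-0.08,0.01,0],0],
  [[-0.12,0.015,0],0],
  [[-0.17,0.02,0],0],
  [[-0.202,0.025,0],0],
])

```text
clock: 9.17
tool_pos: [0.5933, 0.2959, 0.2499]
orientation: [180.0, 0.0, -91.1]
force: [-0.2, -1.0, -2.9]
opening: 0.0136
gripper_force: 30.0
```

Request:
send_rows([
  [[0,0,0.02],0],
  [[0,0,0.05],0],
  [[0,0,0.08],0],
  [[0,0,0.1],0],
  [[0,0,0.11],0],
])

```text
clock: 9.58
tool_pos: [0.5925, 0.2923, 0.1591]
orientation: [179.8, -0.2, -91.1]
force: [-0.4, -0.6, -3.9]
opening: 0.0139
gripper_force: 30.0
```

Run:
```python
from h import *
o=ctrl.get_obs();print(o['tool_pos'],o['orientation'],o['force'],o['opening'],o['qvel'])
ctrl.snapshot('scene');ctrl.snapshot('scene')
to([.592,.293,.138],-91)
fitall(('side','scene','wrist'),dict(optic_red=(.592,.293,.025)),{})
```

```text
[0.5924854  0.29226951 0.15910043] [ 1.79765082e+02 -1.59430606e-01 -9.11482578e+01] [-0.38880961 -0.59745785 -3.91978961] 0.013855019977083848 [-0.19844203  4.1584421  -3.60337751  0.80518118  9.31729883  0.10147755]
to [-0.0007  0.0014  0.028 ] turn -0.0016 rows 0.5 yaw -91.14 j6 -44.2
optic_red side 0.57 [0.5954 0.2903] 6.9 iou 0.75
optic_red scene 0.73 [0.5892 0.2959] 14.1 iou 0.76
optic_red wrist 0.57 [0.5936 0.2964] -1.0 iou 0.78
optic_red ALL [0.5928 0.2943] 2.0 iou 0.7
```

Request:
send_rows([
  [[0,0,0.008],0],
  [[0,0,0.016],0],
  [[0,0,0.022],0],
  [[0,0,0.026],0],
  [[0,0,0.0265],0],
])

```text
clock: 10.4
tool_pos: [0.5935, 0.2927, 0.1396]
orientation: [179.9, -0.1, -91.1]
force: [0.2, -0.1, -3.0]
opening: 0.0139
gripper_force: 30.0
```

Request:
send_rows([
  [[0,0,0],0],
  [[0,0,0],0],
  [[0,0,0],0],
  [[0,0,0],0],
  [[0,0,0],0],
])

```text
clock: 10.82
tool_pos: [0.5941, 0.2932, 0.1412]
orientation: [-180.0, 0.0, -91.1]
force: [0.5, -0.5, -2.3]
opening: 0.0138
gripper_force: 30.0
```

Request:
send_rows([
  [[0,0,0.001],0],
  [[0,0,0.002],0],
  [[0,0,0.003],0],
  [[0,0,0.003],0],
  [[0,0,0.003],0],
])

```text
clock: 11.23
tool_pos: [0.5939, 0.2931, 0.1384]
orientation: [180.0, -0.0, -91.1]
force: [0.0, -1.0, -2.0]
opening: 0.0135
gripper_force: 30.0
```

Request:
send_rows([
  [[0,0,0.001],0],
  [[0,0,0.002],0],
  [[0,0,0.002],0],
  [[0,0,0.002],0],
  [[0,0,0.002],0],
])

```text
clock: 11.65
tool_pos: [0.5941, 0.2931, 0.1382]
orientation: [-180.0, 0.0, -91.1]
force: [-2.6, -1.5, 5.5]
opening: 0.0139
gripper_force: 30.0
```

Request:
send_rows([
  [[0,0,0],0],
  [[0,0,0],0],
  [[0,0,0],0],
  [[0,0,0],0],
  [[0,0,0],0],
], gripper=0.4)

```text
clock: 12.07
tool_pos: [0.5941, 0.2932, 0.1369]
orientation: [-180.0, -0.0, -91.1]
force: [0.4, 0.1, -0.2]
opening: 0.0341
gripper_force: 0.0
```

Request:
send_rows([
  [[0,0,-0.02],0],
  [[0,0,-0.05],0],
  [[0,0,-0.08],0],
  [[0,0,-0.11],0],
  [[0,0,-0.14],0],
])

```text
clock: 12.48
tool_pos: [0.5939, 0.293, 0.25]
orientation: [180.0, -0.0, -91.1]
force: [1.1, -0.2, -0.2]
opening: 0.0353
gripper_force: 0.0
```

Run:
```python
from h import *
to([.513,.0150,.25],-100)
fitall(('side','scene','wrist'),dict(optic_red=(.592,.293,.004)),{})
fitall(('scene',),dict(optic_yellow=(.513,.015,.013)),{'optic_yellow':(-.4,0)})
```

```text
to [3.494e-01 9.430e-02 1.000e-04] turn 0.0986 rows 6.9 yaw -91.13 j6 -44.2
optic_red side 0.56 [0.5959 0.2923] 6.7 iou 0.83
optic_red scene 0.8 [0.5923 0.2931] 10.3 iou 0.87
optic_red wrist 0.79 [0.5925 0.294 ] -1.4 iou 0.96
optic_red ALL [0.5931 0.2937] 4.9 iou 0.85
optic_yellow scene 0.78 [0.5111 0.0148] -12.1 iou 0.91
```

Request:
send_rows([
  [[0.03,0.008,0],0],
  [[0.07,0.019,0],0],
  [[0.11,0.03,0],0],
  [[0.15,0.04,0],0],
  [[0.19,0.051,0],0],
], gripper=0.55)

```text
clock: 13.3
tool_pos: [0.5494, 0.1405, 0.248]
orientation: [179.9, -0.1, -91.1]
force: [0.9, -0.9, -0.2]
opening: 0.048
gripper_force: 0.0
```

Request:
send_rows([
  [[0.04,0.011,0],0.03],
  [[0.08,0.022,0],0.06],
  [[0.12,0.033,0],0.09],
  [[0.145,0.04,0],0.099],
  [[0.159,0.043,0],0.099],
])

```text
clock: 13.72
tool_pos: [0.5119, 0.0132, 0.2484]
orientation: [179.9, -0.0, -100.2]
force: [0.7, 0.4, -0.3]
opening: 0.0481
gripper_force: 0.0
```

Request:
send_rows([
  [[0,0,0],0],
  [[0,0,0.02],0],
  [[0,0,0.04],0],
  [[0,0,0.05],0],
  [[0,0,0.05],0],
])

```text
clock: 14.13
tool_pos: [0.5126, 0.0158, 0.2068]
orientation: [179.8, -0.1, -100.0]
force: [-1.3, 0.6, 0.3]
opening: 0.0482
gripper_force: 0.0
```

Run:
```python
from h import *
fitall(('wrist',),dict(optic_yellow=(.513,.015,.013)),{'optic_yellow':(-.4,0)})
to([.513,.0150,.147],-100)
p=ctrl.snapshot('wrist');cv2.imwrite('pics/w3.png',p['color'][:,:,::-1])
```

```text
optic_yellow wrist 0.96 [0.5126 0.015 ] -12.4 iou 0.95
to [0.0012 0.0005 0.0773] turn 0.0002 rows 1.5 yaw -99.98 j6 -33.7
```

View pics/w3.png

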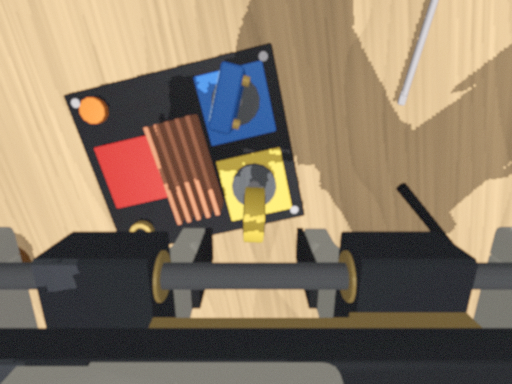

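The yellow head lies at (254,215), in line between the fingers. Grip, lift and move to the mat.

Request:
send_rows([
  [[0.001,0,0.025],0.02],
  [[0.001,0,0.05],0.02],
  [[0.001,0,0.07],0.02],
  [[0.001,0,0.077],0.02],
  [[0.001,0,0.077],0.02],
])

```text
clock: 14.7
tool_pos: [0.5129, 0.0147, 0.1468]
orientation: [179.9, -0.1, -101.8]
force: [0.8, 0.4, 0.6]
opening: 0.0484
gripper_force: 0.0
```

Request:
send_rows([
  [[0,0,0],0],
  [[0,0,0],0],
  [[0,0,0],0],
  [[0,0,0],0],
  [[0,0,0],0],
], gripper=0)

```text
clock: 15.12
tool_pos: [0.5134, 0.0147, 0.148]
orientation: [-179.9, 0.0, -101.8]
force: [0.2, 0.1, 0.2]
opening: 0.0202
gripper_force: 0.0
```

Request:
send_rows([
  [[0,0,0],0],
  [[0,0,0],0],
  [[0,0,0],0],
  [[0,0,0],0],
  [[0,0,0],0],
])

```text
clock: 15.53
tool_pos: [0.5134, 0.0147, 0.1477]
orientation: [-180.0, 0.0, -101.8]
force: [0.0, 0.1, 4.9]
opening: 0.0136
gripper_force: 30.0
```

Request:
send_rows([
  [[0,0,-0.02],0],
  [[0,0,-0.05],0],
  [[0,0,-0.08],0],
  [[0,0,-0.11],0],
  [[0,0,-0.13],0],
])

```text
clock: 15.95
tool_pos: [0.5133, 0.0147, 0.2531]
orientation: [-180.0, 0.0, -101.8]
force: [0.1, -0.0, -2.1]
opening: 0.0142
gripper_force: 30.0
```

Request:
send_rows([
  [[-0.03,0.006,0],0],
  [[-0.065,0.014,0],0],
  [[-0.1,0.021,0],0],
  [[-0.14,0.03,0],0],
  [[-0.18,0.038,0],0],
])

```text
clock: 16.37
tool_pos: [0.5122, 0.1628, 0.2509]
orientation: [179.9, -0.0, -101.9]
force: [0.6, -0.5, -1.8]
opening: 0.0137
gripper_force: 30.0
```

Request:
send_rows([
  [[-0.04,0.008,0],-0.03],
  [[-0.08,0.017,0],-0.06],
  [[-0.12,0.026,0],-0.09],
  [[-0.145,0.031,0],-0.12],
  [[-0.16,0.034,0],-0.12],
])

```text
clock: 16.78
tool_pos: [0.5121, 0.295, 0.2503]
orientation: [179.9, -0.0, -90.8]
force: [1.1, 0.0, -2.2]
opening: 0.0138
gripper_force: 30.0
```

Request:
send_rows([
  [[0,0,0.03],0],
  [[0,0,0.06],0],
  [[0,0,0.09],0],
  [[0,0,0.11],0],
  [[0,0,0.125],0],
])

```text
clock: 17.2
tool_pos: [0.5116, 0.2914, 0.1488]
orientation: [179.8, -0.1, -91.2]
force: [0.5, 0.3, -2.0]
opening: 0.0139
gripper_force: 30.0
```

Request:
send_rows([
  [[0,0,0.005],0],
  [[0,0,0.009],0],
  [[0,0,0.009],0],
  [[0,0,0.009],0],
  [[0,0,0.009],0],
])

```text
clock: 17.62
tool_pos: [0.513, 0.293, 0.1451]
orientation: [-179.9, 0.1, -91.0]
force: [-0.3, 0.4, -1.9]
opening: 0.0139
gripper_force: 30.0
```

Request:
send_rows([
  [[0,0,0.002],0],
  [[0,0,0.004],0],
  [[0,0,0.006],0],
  [[0,0,0.0065],0],
  [[0,0,0.0065],0],
])

```text
clock: 18.03
tool_pos: [0.5125, 0.2926, 0.1388]
orientation: [180.0, -0.0, -91.0]
force: [-0.4, -0.4, -2.1]
opening: 0.0135
gripper_force: 30.0
```

Request:
send_rows([
  [[0,0,0.0005],0],
  [[0,0,0.001],0],
  [[0,0,0.0015],0],
  [[0,0,0.0015],0],
  [[0,0,0.0015],0],
])

```text
clock: 18.45
tool_pos: [0.5126, 0.2927, 0.1387]
orientation: [-180.0, 0.0, -91.0]
force: [-2.8, -1.4, 7.8]
opening: 0.0138
gripper_force: 30.0
```

Request:
send_rows([
  [[0,0,0],0],
  [[0,0,0],0],
  [[0,0,0],0],
  [[0,0,0],0],
  [[0,0,0],0],
], gripper=0.4)

```text
clock: 18.87
tool_pos: [0.5126, 0.2927, 0.1376]
orientation: [180.0, -0.0, -91.0]
force: [-0.7, -0.6, -0.2]
opening: 0.0343
gripper_force: 0.0
```

Request:
send_rows([
  [[0,0,-0.02],0],
  [[0,0,-0.05],0],
  [[0,0,-0.08],0],
  [[0,0,-0.11],0],
  [[0,0,-0.14],0],
])

```text
clock: 19.28
tool_pos: [0.5125, 0.2926, 0.2508]
orientation: [180.0, -0.0, -91.0]
force: [0.7, 0.4, 0.0]
opening: 0.035
gripper_force: 0.0
```

Request:
send_rows([
  [[0.03,-0.001,0],0],
  [[0.07,-0.002,0],0],
  [[0.11,-0.003,0],0],
  [[0.15,-0.004,0],0],
  [[0.19,-0.005,0],0],
], gripper=0.55)

```text
clock: 19.7
tool_pos: [0.5135, 0.1393, 0.2498]
orientation: [-180.0, 0.0, -91.0]
force: [-0.3, -0.4, -0.3]
opening: 0.0482
gripper_force: 0.0
```

Request:
send_rows([
  [[0.04,-0.001,0],0.06],
  [[0.08,-0.002,0],0.12],
  [[0.12,-0.003,0],0.18],
  [[0.16,-0.004,0],0.244],
  [[0.2,-0.005,0],0.244],
])

```text
clock: 20.12
tool_pos: [0.5147, -0.0209, 0.2499]
orientation: [-180.0, 0.0, -113.3]
force: [0.5, -0.1, 0.3]
opening: 0.0477
gripper_force: 0.0
```

Request:
send_rows([
  [[0.025,0.008,0.01],0],
  [[0.055,0.022,0.02],0],
  [[0.055,0.022,0.04],0],
  [[0.055,0.022,0.05],0],
  [[0.055,0.022,0.05],0],
])

```text
clock: 20.53
tool_pos: [0.4808, -0.0533, 0.2084]
orientation: [179.9, -0.1, -113.0]
force: [-0.3, 0.7, 0.5]
opening: 0.0477
gripper_force: 0.0
```

Run:
```python
from h import *
fitall(('wrist',),dict(optic_blue=(.516,-.067,.013)),{'optic_blue':(-.4,0)})
to([.5155,-.0667,.1475],-113)
fitall(('side','scene'),dict(optic_yellow=(.512,.293,.004),optic_red=(.592,.293,.004)),{})
```

```text
optic_blue wrist 0.72 [ 0.515  -0.0666] -23.6 iou 0.76
to [-0.0002 -0.0452  0.078 ] turn 0.0005 rows 1.7 yaw -112.96 j6 -40.0
optic_yellow side 0.57 [0.5141 0.2914] 2.3 iou 0.92
optic_yellow scene 0.8 [0.5101 0.2926] 0.3 iou 0.88
optic_yellow ALL [0.513  0.2909] -0.3 iou 0.86
optic_red side 0.66 [0.5955 0.2921] 1.3 iou 0.93
```

Request:
send_rows([
  [[0,-0.02,0],0],
  [[0,-0.045,0],0],
  [[0,-0.045,0],0],
  [[0,-0.045,0],0],
  [[0,-0.045,0],0],
])

```text
clock: 21.35
tool_pos: [0.5143, -0.067, 0.2096]
orientation: [180.0, -0.0, -113.0]
force: [-0.2, 1.1, 0.1]
opening: 0.0483
gripper_force: 0.0
```

Run:
```python
from h import *
fitall(('wrist',),dict(optic_blue=(.516,-.067,.013)),{'optic_blue':(-.4,0)})
to([.5155,-.0667,.1475],-113.5)
p=ctrl.snapshot('wrist');cv2.imwrite('pics/w4.png',p['color'][:,:,::-1])
```

```text
optic_blue wrist 0.91 [ 0.5156 -0.0663] -22.6 iou 0.92
to [-0.0009 -0.0014  0.0779] turn 0.0057 rows 1.5 yaw -112.99 j6 -37.3
```

View pics/w4.png

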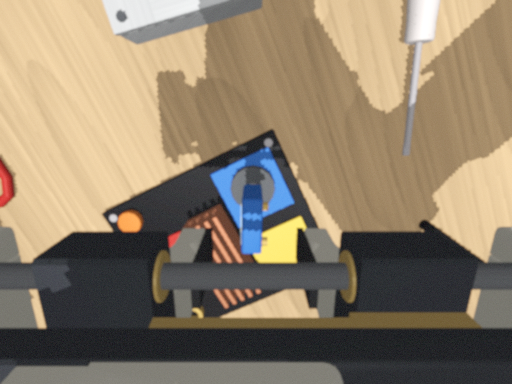

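Request:
send_rows([
  [[-0.001,-0.001,0.025],0],
  [[-0.001,-0.001,0.05],0],
  [[-0.001,-0.001,0.07],0],
  [[-0.001,-0.001,0.078],0],
  [[-0.001,-0.001,0.078],0],
])

```text
clock: 21.92
tool_pos: [0.5147, -0.0667, 0.1462]
orientation: [179.9, -0.1, -113.0]
force: [-0.0, 0.6, -0.5]
opening: 0.048
gripper_force: 0.0
```

Request:
send_rows([
  [[0,0,0],0],
  [[0,0,0],0],
  [[0,0,0],0],
  [[0,0,0],0],
  [[0,0,0],0],
], gripper=0)

```text
clock: 22.33
tool_pos: [0.516, -0.0666, 0.148]
orientation: [-179.9, 0.0, -113.0]
force: [0.1, 0.9, 0.3]
opening: 0.0207
gripper_force: 0.0
```

Request:
send_rows([
  [[0,0,0],0],
  [[0,0,0],0],
  [[0,0,0],0],
  [[0,0,0],0],
  [[0,0,0],0],
])

```text
clock: 22.75
tool_pos: [0.516, -0.0666, 0.1477]
orientation: [-180.0, 0.0, -113.0]
force: [-1.1, 1.2, 5.4]
opening: 0.0143
gripper_force: 29.9
```

Request:
send_rows([
  [[0,0,-0.02],0],
  [[0,0,-0.05],0],
  [[0,0,-0.08],0],
  [[0,0,-0.11],0],
  [[0,0,-0.13],0],
])

```text
clock: 23.17
tool_pos: [0.5158, -0.0667, 0.253]
orientation: [-180.0, 0.0, -113.0]
force: [0.1, -0.9, -2.7]
opening: 0.014
gripper_force: 29.9
```

Request:
send_rows([
  [[-0.02,0.015,0],0],
  [[-0.05,0.037,0],0],
  [[-0.08,0.059,0],0],
  [[-0.115,0.085,0],0],
  [[-0.15,0.11,0],0],
])

```text
clock: 23.58
tool_pos: [0.4805, 0.079, 0.2507]
orientation: [179.9, -0.0, -113.1]
force: [1.6, 0.3, -2.0]
opening: 0.0142
gripper_force: 30.0
```

Request:
send_rows([
  [[-0.035,0.026,0],0],
  [[-0.07,0.051,0],0],
  [[-0.105,0.077,0],0],
  [[-0.14,0.103,0],0],
  [[-0.172,0.126,0],0],
])

```text
clock: 24.0
tool_pos: [0.4413, 0.2457, 0.2508]
orientation: [180.0, -0.0, -113.0]
force: [0.2, 0.7, -2.7]
opening: 0.0139
gripper_force: 30.0
```

Request:
send_rows([
  [[-0.025,0.018,0],-0.06],
  [[-0.045,0.033,0],-0.12],
  [[-0.05,0.0376,0],-0.18],
  [[-0.05,0.0376,0],-0.244],
  [[-0.05,0.0376,0],-0.244],
])

```text
clock: 24.42
tool_pos: [0.4298, 0.2931, 0.2504]
orientation: [179.9, -0.1, -90.7]
force: [-0.3, -0.4, -3.4]
opening: 0.014
gripper_force: 30.0
```

Request:
send_rows([
  [[0,0,0.03],0],
  [[0,0,0.06],0],
  [[0,0,0.09],0],
  [[0,0,0.115],0],
  [[0,0,0.13],0],
])

```text
clock: 24.83
tool_pos: [0.4296, 0.2912, 0.1447]
orientation: [179.9, -0.2, -91.3]
force: [-0.0, -0.5, -2.4]
opening: 0.0141
gripper_force: 30.0
```

Request:
send_rows([
  [[0,0,0.003],0],
  [[0,0,0.006],0],
  [[0,0,0.009],0],
  [[0,0,0.01],0],
  [[0,0,0.01],0],
])

```text
clock: 25.25
tool_pos: [0.4308, 0.293, 0.14]
orientation: [-180.0, 0.1, -91.1]
force: [0.3, -0.5, -1.2]
opening: 0.0136
gripper_force: 30.0
```

Request:
send_rows([
  [[0,0,0.0005],0],
  [[0,0,0.001],0],
  [[0,0,0.0015],0],
  [[0,0,0.0015],0],
  [[0,0,0.0015],0],
])

```text
clock: 25.67
tool_pos: [0.4307, 0.293, 0.1388]
orientation: [-180.0, 0.0, -91.0]
force: [-1.3, -1.1, 4.2]
opening: 0.0135
gripper_force: 30.0
```

Request:
send_rows([
  [[0,0,0],0],
  [[0,0,0],0],
  [[0,0,0],0],
  [[0,0,0],0],
  [[0,0,0],0],
], gripper=0.4)

```text
clock: 26.08
tool_pos: [0.4305, 0.2928, 0.1381]
orientation: [180.0, -0.0, -91.0]
force: [0.2, 0.4, 0.1]
opening: 0.0346
gripper_force: 0.0
```

Request:
send_rows([
  [[0,0,-0.03],0],
  [[0,0,-0.07],0],
  [[0,0,-0.11],0],
  [[0,0,-0.16],0],
  [[0,0,-0.2],0],
])

```text
clock: 26.5
tool_pos: [0.4306, 0.2927, 0.3009]
orientation: [-179.9, 0.0, -91.0]
force: [0.0, 1.0, -0.5]
opening: 0.0352
gripper_force: 0.0
```

Request:
send_rows([
  [[0.03,-0.014,0],0],
  [[0.07,-0.033,0],0],
  [[0.11,-0.052,0],0],
  [[0.15,-0.071,0],0],
  [[0.19,-0.09,0],0],
], gripper=0.8)

```text
clock: 26.92
tool_pos: [0.5, 0.1381, 0.2984]
orientation: [-180.0, 0.0, -91.0]
force: [0.8, 0.6, -0.7]
opening: 0.0627
gripper_force: 0.0
```

Request:
send_rows([
  [[0.04,-0.019,0],-0.03],
  [[0.08,-0.038,0],-0.066],
  [[0.12,-0.057,0],-0.066],
  [[0.16,-0.076,0],-0.066],
  [[0.192,-0.092,0],-0.066],
])

```text
clock: 27.33
tool_pos: [0.5711, -0.0177, 0.2981]
orientation: [180.0, -0.0, -85.1]
force: [-0.4, 0.5, 0.3]
opening: 0.0696
gripper_force: 0.0
```

Request:
send_rows([
  [[0,0,0],0],
  [[0,0,0],0],
  [[0,0,0],0],
  [[0,0,0],0],
  [[0,0,0],0],
])

```text
clock: 27.75
tool_pos: [0.5703, -0.0145, 0.2983]
orientation: [-180.0, 0.0, -85.0]
force: [-0.2, 0.3, 0.9]
opening: 0.0699
gripper_force: 0.0
```

Run:
```python
from h import *
fitall(('wrist',),dict(heatsink=(.571,-.0155,.01),plate_red=(.626,-.018,.01),plate_blue=(.5165,-.064,.01),plate_yellow=(.513,.016,.01)),{'heatsink':(.06,)})
to([.571,-.0155,.10],-85.2)
p=ctrl.snapshot('wrist');cv2.imwrite('pics/w5.png',p['color'][:,:,::-1])
fitall(('side','scene'),dict(optic_yellow=(.512,.293,.004),optic_red=(.592,.293,.004),optic_blue=(.43,.293,.004),plate_blue=(.5165,-.064,.01),plate_yellow=(.513,.016,.01)),{})
s=ctrl.snapshot('side')['color'][120:384,130:380,::-1]
a=cv2.vconcat([p['color'][:,:,::-1]]);cv2.imwrite('pics/c5.png',cv2.hconcat([cv2.resize(a,(440,330)),cv2.resize(s,(312,330))]))
```

```text
heatsink wrist 0.64 [ 0.5698 -0.0148] 4.7 iou 0.93
plate_red wrist 0.82 [ 0.6261 -0.0178] 3.5 iou 0.97
plate_blue wrist 0.88 [ 0.5158 -0.0638] 3.4 iou 0.98
plate_yellow wrist 0.75 [0.5113 0.0164] 2.7 iou 0.96
to [ 0.0009 -0.0005  0.2479] turn 0.0018 rows 4.8 yaw -85.04 j6 -13.2
optic_yellow side 0.62 [0.514 0.292] 0.9 iou 0.93
optic_yellow scene 0.91 [0.5104 0.2924] 0.3 iou 0.93
optic_yellow ALL [0.513  0.2915] 0.2 iou 0.88
optic_red side 0.66 [0.5957 0.2922] 1.9 iou 0.94
optic_red scene 0.63 [0.5918 0.2934] 7.9 iou 0.88
optic_red ALL [0.5949 0.2921] 2.5 iou 0.86
optic_blue side 0.77 [0.4317 0.2911] -5.2 iou 0.91
optic_blue scene 0.75 [0.4285 0.2928] 3.1 iou 0.85
optic_blue ALL [0.4309 0.2918] -4.6 iou 0.85
plate_blue side 0.66 [ 0.5183 -0.0674] 0.9 iou 0.93
plate_blue scene 0.74 [ 0.514  -0.0648] 4.2 iou 0.86
plate_blue ALL [ 0.5167 -0.066 ] 0.5 iou 0.86
plate_yellow side 0.96 [0.5147 0.0152] 2.5 iou 0.94
plate_yellow scene 0.7 [0.4968 0.0163] -2.4 iou 0.71
plate_yellow ALL [0.5132 0.0155] 0.8 iou 0.78
```

View pics/c5.png

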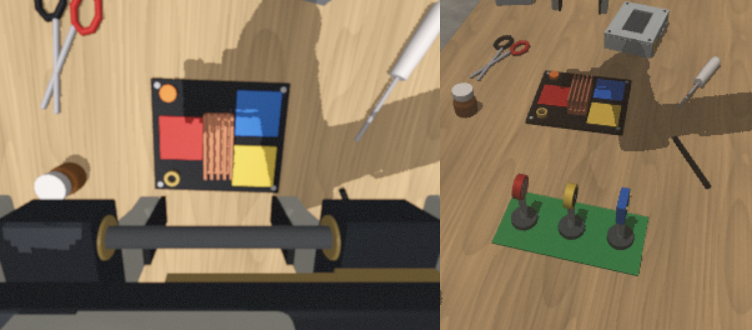

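The wrist view shows the heat sink at (218,147), between the fingers, and the side view shows all three optics upright on the mat. Now grip the heat sink.

Request:
send_rows([
  [[0.001,0,0.03],0],
  [[0.001,0,0.065],0],
  [[0.001,0,0.1],0],
  [[0.001,0,0.135],0],
  [[0.001,0,0.165],0],
])

```text
clock: 29.12
tool_pos: [0.5702, -0.0163, 0.1646]
orientation: [180.0, 0.0, -85.1]
force: [0.4, -0.3, -0.4]
opening: 0.0703
gripper_force: 0.0
```

Request:
send_rows([
  [[0,0,0.03],0],
  [[0,0,0.06],0],
  [[0,0,0.08],0],
  [[0,0,0.09],0],
  [[0,0,0.096],0],
])

```text
clock: 29.53
tool_pos: [0.5703, -0.0163, 0.0882]
orientation: [179.9, -0.0, -85.1]
force: [0.2, -0.5, 1.2]
opening: 0.0704
gripper_force: 0.0
```

Request:
send_rows([
  [[0,0,0],0],
  [[0,0,0],0],
  [[0,0,0],0],
  [[0,0,0],0],
  [[0,0,0],0],
], gripper=0)

```text
clock: 29.95
tool_pos: [0.5711, -0.0161, 0.0903]
orientation: [-179.9, 0.0, -85.1]
force: [-1.4, 0.3, -0.5]
opening: 0.0421
gripper_force: 0.0
```

Request:
send_rows([
  [[0,0,0],0],
  [[0,0,0],0],
  [[0,0,0],0],
  [[0,0,0],0],
  [[0,0,0],0],
])

```text
clock: 30.37
tool_pos: [0.5712, -0.016, 0.0902]
orientation: [-179.9, 0.0, -85.1]
force: [-0.8, 0.4, 5.6]
opening: 0.0396
gripper_force: 30.0
```

Request:
send_rows([
  [[0,0,-0.02],0],
  [[0,0,-0.05],0],
  [[0,0,-0.08],0],
  [[0,0,-0.11],0],
  [[0,0,-0.14],0],
])

```text
clock: 30.78
tool_pos: [0.5695, -0.0163, 0.2014]
orientation: [179.8, 0.0, -85.1]
force: [0.3, 0.2, -5.4]
opening: 0.0397
gripper_force: 30.0
```

Request:
send_rows([
  [[0.025,0.009,0],0],
  [[0.06,0.022,0],0],
  [[0.095,0.035,0],0],
  [[0.135,0.05,0],0],
  [[0.175,0.065,0],0],
])

```text
clock: 31.2
tool_pos: [0.5293, -0.1609, 0.2004]
orientation: [179.9, 0.0, -85.1]
force: [0.5, 0.5, -5.1]
opening: 0.0397
gripper_force: 30.0
```

Request:
send_rows([
  [[0.04,0.015,0],0.04],
  [[0.08,0.03,0],0.08],
  [[0.12,0.044,0],0.12],
  [[0.15,0.056,0],0.149],
  [[0.174,0.0645,0],0.149],
])

```text
clock: 31.62
tool_pos: [0.4892, -0.3048, 0.2001]
orientation: [179.8, 0.0, -98.8]
force: [0.1, 0.2, -5.3]
opening: 0.0396
gripper_force: 30.0
```

Request:
send_rows([
  [[0,0,0],0],
  [[0,0,0],0],
  [[0,0,0],0],
  [[0,0,0],0],
  [[0,0,0],0],
])

```text
clock: 32.03
tool_pos: [0.4914, -0.3024, 0.2012]
orientation: [180.0, 0.0, -98.4]
force: [0.6, 0.5, -5.1]
opening: 0.0399
gripper_force: 30.0
```

Run:
```python
from h import *
print(ctrl.get_obs()['tool_pos'])
zh=ctrl.get_obs()['tool_pos'][2]-.0802
fitall(('wrist','side'),dict(housing=(.492,-.3015,0),heatsink=(.492,-.302,zh)),{'heatsink':(-.15,),'housing':(-.15,)})
to([.4918,-.3027,.122],-98.5)
p=ctrl.snapshot('wrist');cv2.imwrite('pics/w6.png',p['color'][:,:,::-1])
```

```text
[ 0.4914474  -0.30236965  0.20116303]
housing side 0.58 [ 0.4947 -0.3036] -7.5 iou 0.97
heatsink wrist 0.93 [ 0.4903 -0.3022] -8.7 iou 0.71
heatsink side 0.8 [ 0.4984 -0.3028] 0.7 iou 0.82
heatsink ALL [ 0.4915 -0.3018] -10.3 iou 0.7
to [-0.0003 -0.0004  0.0993] turn 0.0003 rows 1.9 yaw -98.47 j6 3.8
```

View pics/w6.png

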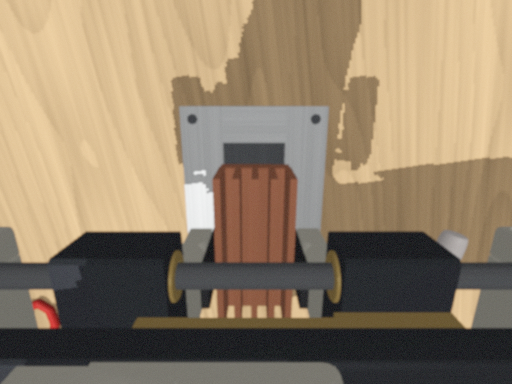

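The heat sink (cols 214–296) is centred over the recess (223–285). Lower.

Request:
send_rows([
  [[0,0,0.025],0],
  [[0,0,0.05],0],
  [[0,0,0.075],0],
  [[0,0,0.085],0],
  [[0,0,0.085],0],
])

```text
clock: 32.8
tool_pos: [0.4901, -0.3029, 0.1313]
orientation: [179.8, 0.0, -98.5]
force: [-0.1, 0.3, -4.7]
opening: 0.0396
gripper_force: 30.0
```

Request:
send_rows([
  [[0,0,0.003],0],
  [[0,0,0.006],0],
  [[0,0,0.009],0],
  [[0,0,0.012],0],
  [[0,0,0.013],0],
])

```text
clock: 33.22
tool_pos: [0.4914, -0.3032, 0.1232]
orientation: [-180.0, 0.0, -98.5]
force: [-0.4, 0.1, -5.3]
opening: 0.0397
gripper_force: 30.0
```

Request:
send_rows([
  [[0,0,0.001],0],
  [[0,0,0.002],0],
  [[0,0,0.0025],0],
  [[0,0,0.0025],0],
  [[0,0,0.0025],0],
])

```text
clock: 33.63
tool_pos: [0.4913, -0.3033, 0.121]
orientation: [-180.0, -0.0, -98.5]
force: [0.5, -0.2, -5.3]
opening: 0.04
gripper_force: 30.0
```

Request:
send_rows([
  [[0,0,0.001],0],
  [[0,0,0.0015],0],
  [[0,0,0.0015],0],
  [[0,0,0.0015],0],
  [[0,0,0.0015],0],
])

```text
clock: 34.05
tool_pos: [0.4914, -0.3033, 0.1202]
orientation: [-180.0, -0.0, -98.5]
force: [-2.0, 2.1, 2.5]
opening: 0.0396
gripper_force: 30.0
```

Request:
send_rows([
  [[0,0,0],0],
  [[0,0,0],0],
  [[0,0,0],0],
  [[0,0,0],0],
  [[0,0,0],0],
], gripper=0.75)

```text
clock: 34.47
tool_pos: [0.4914, -0.3033, 0.1197]
orientation: [-180.0, -0.0, -98.5]
force: [0.0, 0.8, 0.3]
opening: 0.064
gripper_force: 0.0
```

Request:
send_rows([
  [[0,0,0],0],
  [[0,0,-0.03],0],
  [[0,0,-0.07],0],
  [[0,0,-0.12],0],
  [[0,0,-0.16],0],
])

```text
clock: 34.88
tool_pos: [0.4914, -0.3034, 0.2501]
orientation: [-180.0, -0.0, -98.5]
force: [1.0, 0.3, -0.2]
opening: 0.0656
gripper_force: 0.0
```

Run:
```python
from h import *
fitall(('wrist','scene','side'),dict(heatsink=(.492,-.302,.04)),{'heatsink':(-.15,)})
fitall(('side','scene'),dict(optic_blue=(.43,.293,.004)),{})
to([.4306,.2928,.25],-91)
p=ctrl.snapshot('wrist')['color'][:,:,::-1];s=ctrl.snapshot('scene')['color'][150:342,0:256,::-1]
cv2.imwrite('pics/c7.png',cv2.hconcat([cv2.resize(p,(400,300)),cv2.resize(s,(400,300))]))
```

```text
heatsink wrist 0.56 [ 0.4902 -0.3031] -8.7 iou 0.93
heatsink scene 0.65 [ 0.489  -0.3027] -8.5 iou 0.97
heatsink side 0.6 [ 0.4933 -0.3053] -6.7 iou 0.89
heatsink ALL [ 0.4905 -0.3027] -8.9 iou 0.9
optic_blue side 0.96 [0.4318 0.2912] 0.3 iou 0.9
optic_blue scene 0.59 [0.4278 0.2933] 8.5 iou 0.88
optic_blue ALL [0.4311 0.2911] 0.4 iou 0.86
to [-0.7256  0.1848 -0.0037] turn -0.0834 rows 14.4 yaw -98.51 j6 3.8
```

View pics/c7.png

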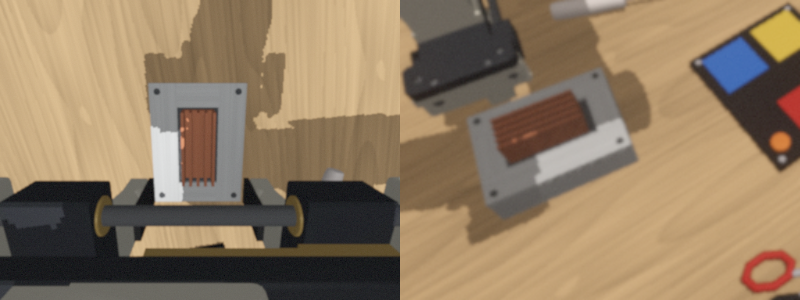

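The heat sink sits in the recess (at 198,145 in the wrist view). On to the blue optic.

Request:
send_rows([
  [[-0.03,0.008,0],0],
  [[-0.07,0.018,0],0],
  [[-0.115,0.029,0],0],
  [[-0.16,0.041,0],0],
  [[-0.205,0.052,0],0],
], gripper=0.5)

```text
clock: 35.9
tool_pos: [0.4738, -0.1336, 0.2474]
orientation: [180.0, -0.0, -98.6]
force: [0.6, 0.8, 0.4]
opening: 0.0445
gripper_force: 0.0
```

Request:
send_rows([
  [[-0.045,0.0115,0],0],
  [[-0.09,0.023,0],0],
  [[-0.135,0.034,0],0],
  [[-0.18,0.046,0],0],
  [[-0.225,0.057,0],0],
])

```text
clock: 36.32
tool_pos: [0.4553, 0.0515, 0.2478]
orientation: [-180.0, 0.0, -98.5]
force: [1.0, 0.7, -1.3]
opening: 0.0437
gripper_force: 0.0
```

Request:
send_rows([
  [[-0.045,0.0115,0],0],
  [[-0.09,0.023,0],0],
  [[-0.135,0.034,0],0],
  [[-0.18,0.046,0],0],
  [[-0.215,0.055,0],0],
])

```text
clock: 36.73
tool_pos: [0.4373, 0.229, 0.2478]
orientation: [-180.0, 0.0, -98.4]
force: [0.5, 0.3, 0.8]
opening: 0.0439
gripper_force: 0.0
```

Request:
send_rows([
  [[-0.035,0.009,0],-0.03],
  [[-0.06,0.015,0],-0.06],
  [[-0.076,0.019,0],-0.083],
  [[-0.08,0.0205,0],-0.083],
  [[-0.08,0.0205,0],-0.083],
])

```text
clock: 37.15
tool_pos: [0.4309, 0.2926, 0.2473]
orientation: [180.0, -0.0, -91.0]
force: [-0.1, -0.2, 0.4]
opening: 0.0439
gripper_force: 0.0
```

Request:
send_rows([
  [[0,0,0],0],
  [[0,0,0.02],0],
  [[0,0,0.04],0],
  [[0,0,0.05],0],
  [[0,0,0.05],0],
])

```text
clock: 37.57
tool_pos: [0.4306, 0.2904, 0.2062]
orientation: [179.9, -0.1, -91.1]
force: [-0.4, -0.3, -0.5]
opening: 0.0437
gripper_force: 0.0
```

Run:
```python
from h import *
ctrl.snapshot('wrist')
fitall(('wrist',),dict(optic_blue=(.43,.293,.004),optic_yellow=(.513,.2925,.004),optic_red=(.593,.293,.004)),{})
to([.4306,.2928,.138],-91)
```

```text
optic_blue wrist 0.74 [0.4295 0.2928] -0.3 iou 0.93
optic_yellow wrist 0.88 [0.5116 0.2926] -3.3 iou 0.87
optic_red wrist 0.63 [0.5936 0.2939] -3.3 iou 0.95
to [-0.0004  0.0012  0.0884] turn -0.0005 rows 1.7 yaw -91.05 j6 -56.8
```

Request:
send_rows([
  [[0,0,0.03],0],
  [[0,0,0.06],0],
  [[0,0,0.08],0],
  [[0,0,0.088],0],
  [[0,0,0.088],0],
])

```text
clock: 38.23
tool_pos: [0.4308, 0.2918, 0.1365]
orientation: [179.9, -0.1, -91.0]
force: [-0.1, -0.0, 0.3]
opening: 0.044
gripper_force: 0.0
```

Request:
send_rows([
  [[0,0,0],0],
  [[0,0,0],0],
  [[0,0,0],0],
  [[0,0,0],0],
  [[0,0,0],0],
], gripper=0)

```text
clock: 38.65
tool_pos: [0.4313, 0.2925, 0.1381]
orientation: [-180.0, 0.1, -91.0]
force: [-0.0, 0.1, 0.4]
opening: 0.0162
gripper_force: 0.0
```

Request:
send_rows([
  [[0,0,0],0],
  [[0,0,0],0],
  [[0,0,0],0],
  [[0,0,0],0],
  [[0,0,0],0],
])

```text
clock: 39.07
tool_pos: [0.4312, 0.2924, 0.1379]
orientation: [-180.0, 0.0, -91.0]
force: [-1.9, -0.5, 5.9]
opening: 0.0139
gripper_force: 30.0
```

Request:
send_rows([
  [[0,0,-0.02],0],
  [[0,0,-0.05],0],
  [[0,0,-0.08],0],
  [[0,0,-0.11],0],
  [[0,0,-0.14],0],
])

```text
clock: 39.48
tool_pos: [0.4306, 0.2918, 0.2499]
orientation: [179.9, -0.1, -91.0]
force: [0.1, 0.2, -3.4]
opening: 0.0137
gripper_force: 30.0
```

Request:
send_rows([
  [[0.025,-0.006,0],0],
  [[0.06,-0.015,0],0],
  [[0.095,-0.025,0],0],
  [[0.135,-0.035,0],0],
  [[0.175,-0.045,0],0],
])

```text
clock: 39.9
tool_pos: [0.4642, 0.1502, 0.2489]
orientation: [179.9, -0.0, -91.0]
force: [0.7, 0.1, -3.0]
opening: 0.0141
gripper_force: 30.0
```

Request:
send_rows([
  [[0.04,-0.01,0],0],
  [[0.08,-0.02,0],0],
  [[0.12,-0.031,0],0],
  [[0.16,-0.041,0],0],
  [[0.2,-0.0515,0],0],
])

```text
clock: 40.32
tool_pos: [0.5024, -0.0108, 0.2489]
orientation: [179.9, 0.0, -91.0]
force: [1.0, -0.0, -2.7]
opening: 0.014
gripper_force: 30.0
```

Request:
send_rows([
  [[0.035,-0.009,0],0],
  [[0.06,-0.015,0],0],
  [[0.07,-0.018,0],0],
  [[0.07,-0.018,0],0],
  [[0.07,-0.018,0],0],
])

```text
clock: 40.73
tool_pos: [0.5159, -0.0655, 0.2488]
orientation: [179.9, 0.0, -91.1]
force: [0.1, -0.4, -2.5]
opening: 0.0136
gripper_force: 30.0
```

Run:
```python
from h import *
ctrl.snapshot('wrist');ctrl.snapshot('wrist')
z=ctrl.get_obs()['tool_pos'][2]-.134
fitall(('wrist',),dict(optic_blue=(.516,-.0645,z),plate_blue=(.516,-.0645,.01)),{})
to([.516,-.0645,.148],-91)
```

```text
optic_blue wrist 0.9 [ 0.5145 -0.0646] -0.9 iou 0.79
plate_blue wrist 0.6 [ 0.5161 -0.0639] 3.3 iou 0.68
to [0.     0.0002 0.1268] turn 0.0005 rows 2.4 yaw -90.96 j6 -15.5
```

Request:
send_rows([
  [[0,0,0.025],0],
  [[0,0,0.055],0],
  [[0,0,0.085],0],
  [[0,0,0.105],0],
  [[0,0,0.115],0],
])

```text
clock: 41.4
tool_pos: [0.5151, -0.0649, 0.1553]
orientation: [179.8, -0.0, -91.0]
force: [-1.0, 0.0, -2.5]
opening: 0.0143
gripper_force: 30.0
```

Request:
send_rows([
  [[0,0,0.003],0],
  [[0,0,0.006],0],
  [[0,0,0.009],0],
  [[0,0,0.011],0],
  [[0,0,0.012],0],
])

```text
clock: 41.82
tool_pos: [0.5166, -0.0653, 0.1483]
orientation: [-179.9, 0.0, -91.0]
force: [-1.1, 0.6, -3.3]
opening: 0.0138
gripper_force: 30.0
```

Request:
send_rows([
  [[0,0,0.0005],0],
  [[0,0,0.001],0],
  [[0,0,0.001],0],
  [[0,0,0.001],0],
  [[0,0,0.001],0],
])

```text
clock: 42.23
tool_pos: [0.5163, -0.0654, 0.1471]
orientation: [-180.0, 0.0, -91.0]
force: [0.1, -0.1, -2.3]
opening: 0.0138
gripper_force: 30.0
```

Request:
send_rows([
  [[0,0,0.0005],0],
  [[0,0,0.001],0],
  [[0,0,0.001],0],
  [[0,0,0.001],0],
  [[0,0,0.001],0],
])

```text
clock: 42.65
tool_pos: [0.5164, -0.0654, 0.1469]
orientation: [-180.0, -0.0, -91.0]
force: [-3.5, 1.4, 5.0]
opening: 0.0141
gripper_force: 30.0
```

Request:
send_rows([
  [[0,0,0],0],
  [[0,0,0],0],
  [[0,0,0],0],
  [[0,0,0],0],
  [[0,0,0],0],
])

```text
clock: 43.07
tool_pos: [0.5164, -0.0654, 0.1469]
orientation: [-180.0, -0.0, -91.0]
force: [-3.1, 1.5, 4.9]
opening: 0.0139
gripper_force: 30.0
```

Request:
send_rows([
  [[0,0,0],0],
  [[0,0,0],0],
  [[0,0,0],0],
  [[0,0,0],0],
  [[0,0,0],0],
], gripper=0.45)

```text
clock: 43.48
tool_pos: [0.5163, -0.0654, 0.1461]
orientation: [180.0, -0.0, -91.0]
force: [0.9, -0.4, 0.5]
opening: 0.0382
gripper_force: 0.0
```

Request:
send_rows([
  [[0,0,-0.02],0],
  [[0,0,-0.05],0],
  [[0,0,-0.08],0],
  [[0,0,-0.11],0],
  [[0,0,-0.13],0],
])

```text
clock: 43.9
tool_pos: [0.5168, -0.0654, 0.2525]
orientation: [-179.9, 0.0, -91.0]
force: [0.4, -0.7, -0.1]
opening: 0.0397
gripper_force: 0.0
```

Request:
send_rows([
  [[-0.025,0.001,0],0],
  [[-0.06,0.002,0],0],
  [[-0.1,0.003,0],0],
  [[-0.145,0.004,0],0],
  [[-0.19,0.006,0],0],
])

```text
clock: 44.32
tool_pos: [0.514, 0.0879, 0.2504]
orientation: [-180.0, 0.0, -91.1]
force: [0.2, -0.7, -0.3]
opening: 0.0392
gripper_force: 0.0
```

Request:
send_rows([
  [[-0.045,0.001,0],0],
  [[-0.09,0.003,0],0],
  [[-0.135,0.004,0],0],
  [[-0.175,0.005,0],0],
  [[-0.205,0.006,0],0],
])

```text
clock: 44.73
tool_pos: [0.5121, 0.2534, 0.2501]
orientation: [-180.0, 0.0, -91.0]
force: [0.1, 0.4, -0.5]
opening: 0.0397
gripper_force: 0.0
```

Request:
send_rows([
  [[-0.03,0.001,0.01],0],
  [[-0.05,0.001,0.02],0],
  [[-0.0525,0.001,0.04],0],
  [[-0.0525,0.001,0.05],0],
  [[-0.0525,0.001,0.05],0],
])

```text
clock: 45.15
tool_pos: [0.5112, 0.2917, 0.2075]
orientation: [179.8, -0.2, -91.0]
force: [-0.2, -0.7, 0.2]
opening: 0.0392
gripper_force: 0.0
```

Run:
```python
from h import *
ctrl.snapshot('wrist')
fitall(('wrist',),dict(optic_yellow=(.513,.2925,.004)),{})
fitall(('scene','side'),dict(optic_blue=(.516,-.0645,.013)),{})
to([.5125,.2927,.138],-91)
```

```text
optic_yellow wrist 0.66 [0.5114 0.2931] -0.2 iou 0.96
optic_blue scene 0.97 [ 0.513  -0.0652] 2.4 iou 0.94
optic_blue side 0.56 [ 0.5185 -0.0683] 2.9 iou 0.85
optic_blue ALL [ 0.5164 -0.066 ] 2.5 iou 0.84
to [-0.0001  0.0003  0.0913] turn -0.0007 rows 1.8 yaw -91.07 j6 -49.7
```

Request:
send_rows([
  [[0,0,0.03],0],
  [[0,0,0.06],0],
  [[0,0,0.08],0],
  [[0,0,0.09],0],
  [[0,0,0.09],0],
])

```text
clock: 45.92
tool_pos: [0.5118, 0.292, 0.1368]
orientation: [179.9, -0.1, -91.1]
force: [0.6, -0.5, 0.2]
opening: 0.039
gripper_force: 0.0
```

Request:
send_rows([
  [[0,0,0],0],
  [[0,0,0],0],
  [[0,0,0],0],
  [[0,0,0],0],
  [[0,0,0],0],
], gripper=0)

```text
clock: 46.33
tool_pos: [0.5126, 0.2931, 0.1391]
orientation: [-179.9, 0.1, -91.0]
force: [-1.7, 0.3, 4.6]
opening: 0.014
gripper_force: 30.0
```

Request:
send_rows([
  [[0,0,0],0],
  [[0,0,0],0],
  [[0,0,0],0],
  [[0,0,0],0],
  [[0,0,0],0],
])

```text
clock: 46.75
tool_pos: [0.5126, 0.2931, 0.1391]
orientation: [-179.9, 0.0, -91.0]
force: [-0.8, -0.2, 6.7]
opening: 0.0139
gripper_force: 30.0
```

Request:
send_rows([
  [[0,0,-0.02],0],
  [[0,0,-0.05],0],
  [[0,0,-0.08],0],
  [[0,0,-0.11],0],
  [[0,0,-0.14],0],
])

```text
clock: 47.17
tool_pos: [0.5119, 0.2924, 0.2508]
orientation: [179.9, -0.0, -91.0]
force: [0.6, 1.2, -1.9]
opening: 0.0139
gripper_force: 30.0
```

Request:
send_rows([
  [[0.025,0,0],0],
  [[0.06,-0.001,0],0],
  [[0.1,-0.002,0],0],
  [[0.14,-0.002,0],0],
  [[0.18,-0.003,0],0],
])

```text
clock: 47.58
tool_pos: [0.5112, 0.1471, 0.2495]
orientation: [179.9, -0.0, -91.0]
force: [1.0, 0.2, -1.9]
opening: 0.0138
gripper_force: 30.0
```

Request:
send_rows([
  [[0.04,-0.001,0],0],
  [[0.08,-0.001,0],0],
  [[0.12,-0.002,0],0],
  [[0.15,-0.003,0],0],
  [[0.1656,-0.003,0],0],
])

```text
clock: 48.0
tool_pos: [0.5111, 0.0136, 0.2496]
orientation: [179.9, -0.0, -91.1]
force: [0.4, 0.4, -2.7]
opening: 0.0142
gripper_force: 30.0
```

Request:
send_rows([
  [[0,0,0],0],
  [[0,0,0],0],
  [[0,0,0],0],
  [[0,0,0],0],
  [[0,0,0],0],
])

```text
clock: 48.42
tool_pos: [0.5122, 0.0171, 0.25]
orientation: [180.0, 0.0, -91.0]
force: [-0.4, -0.4, -1.5]
opening: 0.0133
gripper_force: 30.0
```

Run:
```python
from h import *
z=ctrl.get_obs()['tool_pos'][2]-.134
fitall(('wrist',),dict(optic_yellow=(.512,.016,z),plate_yellow=(.512,.016,.01)),{})
to([.512,.016,.147],-91)
```

```text
optic_yellow wrist 0.95 [0.5108 0.0163] -0.5 iou 0.8
plate_yellow wrist 0.7 [0.5122 0.0143] 3.6 iou 0.69
to [1.100e-03 1.000e-04 1.289e-01] turn 0.0002 rows 2.5 yaw -90.98 j6 -24.8
```

Request:
send_rows([
  [[0.001,0,0.025],0],
  [[0.001,0,0.055],0],
  [[0.001,0,0.085],0],
  [[0.001,0,0.105],0],
  [[0.001,0,0.115],0],
])

```text
clock: 48.98
tool_pos: [0.511, 0.0154, 0.156]
orientation: [179.8, -0.1, -91.0]
force: [-0.2, 0.7, -1.8]
opening: 0.0138
gripper_force: 30.0
```

Request:
send_rows([
  [[0,0,0.003],0],
  [[0,0,0.006],0],
  [[0,0,0.009],0],
  [[0,0,0.011],0],
  [[0,0,0.012],0],
])

```text
clock: 49.4
tool_pos: [0.5125, 0.0156, 0.1491]
orientation: [-179.9, 0.0, -91.0]
force: [1.0, -0.8, -1.7]
opening: 0.0138
gripper_force: 30.0
```

Request:
send_rows([
  [[0,0,0.0005],0],
  [[0,0,0.001],0],
  [[0,0,0.0015],0],
  [[0,0,0.0015],0],
  [[0,0,0.0015],0],
])

```text
clock: 49.82
tool_pos: [0.5124, 0.0155, 0.148]
orientation: [-180.0, 0.0, -91.0]
force: [-2.6, -0.1, 5.7]
opening: 0.0138
gripper_force: 30.0
```

Request:
send_rows([
  [[0,0,0],0],
  [[0,0,0],0],
  [[0,0,0],0],
  [[0,0,0],0],
  [[0,0,0],0],
], gripper=0.45)

```text
clock: 50.23
tool_pos: [0.5121, 0.0154, 0.1473]
orientation: [180.0, -0.0, -91.0]
force: [-0.2, 0.1, 0.1]
opening: 0.0379
gripper_force: 0.0
```

Request:
send_rows([
  [[0,0,-0.02],0],
  [[0,0,-0.05],0],
  [[0,0,-0.08],0],
  [[0,0,-0.11],0],
  [[0,0,-0.13],0],
])

```text
clock: 50.65
tool_pos: [0.5127, 0.0155, 0.2537]
orientation: [-179.9, 0.0, -91.0]
force: [0.9, -0.7, -0.6]
opening: 0.0393
gripper_force: 0.0
```

Request:
send_rows([
  [[-0.025,-0.007,0],0],
  [[-0.06,-0.017,0],0],
  [[-0.1,-0.027,0],0],
  [[-0.14,-0.038,0],0],
  [[-0.18,-0.049,0],0],
])

```text
clock: 51.07
tool_pos: [0.5541, 0.16, 0.2515]
orientation: [-180.0, 0.0, -91.1]
force: [-0.6, 0.1, 0.5]
opening: 0.0392
gripper_force: 0.0
```

Request:
send_rows([
  [[-0.04,-0.011,0],0],
  [[-0.08,-0.022,0],0],
  [[-0.12,-0.033,0],0],
  [[-0.15,-0.041,0],0],
  [[-0.169,-0.0465,0],0],
])

```text
clock: 51.48
tool_pos: [0.5939, 0.2959, 0.2506]
orientation: [180.0, -0.0, -91.0]
force: [0.1, -0.3, 0.5]
opening: 0.0395
gripper_force: 0.0
```

Request:
send_rows([
  [[0,0,0],0],
  [[0,0,0.02],0],
  [[0,0,0.04],0],
  [[0,0,0.05],0],
  [[0,0,0.05],0],
])

```text
clock: 51.9
tool_pos: [0.5925, 0.2922, 0.209]
orientation: [179.8, -0.1, -91.1]
force: [0.7, -0.8, 1.2]
opening: 0.0396
gripper_force: 0.0
```

Run:
```python
from h import *
ctrl.snapshot('wrist')
fitall(('wrist',),dict(optic_red=(.593,.293,.004)),{})
fitall(('scene','side'),dict(optic_yellow=(.512,.016,.013)),{})
to([.5938,.2935,.138],-91)
```

```text
optic_red wrist 0.91 [0.5929 0.294 ] 0.5 iou 0.96
optic_yellow scene 0.65 [0.5104 0.0147] -2.5 iou 0.95
to [-0.0002  0.0001  0.0929] turn -0.0004 rows 1.8 yaw -91.04 j6 -44.2
```

Request:
send_rows([
  [[0,0,0.03],0],
  [[0,0,0.06],0],
  [[0,0,0.08],0],
  [[0,0,0.0915],0],
  [[0,0,0.0915],0],
])

```text
clock: 52.67
tool_pos: [0.5928, 0.2926, 0.1363]
orientation: [179.9, -0.1, -91.0]
force: [-0.2, 0.0, -0.2]
opening: 0.0392
gripper_force: 0.0
```

Request:
send_rows([
  [[0,0,0],0],
  [[0,0,0],0],
  [[0,0,0],0],
  [[0,0,0],0],
  [[0,0,0],0],
], gripper=0)

```text
clock: 53.08
tool_pos: [0.5939, 0.2935, 0.1392]
orientation: [-179.9, 0.1, -91.0]
force: [0.2, -0.5, 3.3]
opening: 0.0142
gripper_force: 30.0
```

Request:
send_rows([
  [[0,0,0],0],
  [[0,0,0],0],
  [[0,0,0],0],
  [[0,0,0],0],
  [[0,0,0],0],
])

```text
clock: 53.5
tool_pos: [0.5939, 0.2935, 0.1392]
orientation: [-179.9, 0.0, -91.0]
force: [-1.7, 0.4, 5.8]
opening: 0.014
gripper_force: 30.0
```

Request:
send_rows([
  [[0,0,-0.02],0],
  [[0,0,-0.05],0],
  [[0,0,-0.08],0],
  [[0,0,-0.11],0],
  [[0,0,-0.14],0],
])

```text
clock: 53.92
tool_pos: [0.5929, 0.2929, 0.2503]
orientation: [179.9, -0.0, -91.0]
force: [0.6, 0.3, -2.9]
opening: 0.0139
gripper_force: 30.0
```

Request:
send_rows([
  [[0.03,-0.003,0],0],
  [[0.07,-0.008,0],0],
  [[0.115,-0.014,0],0],
  [[0.16,-0.019,0],0],
  [[0.205,-0.025,0],0],
])

```text
clock: 54.33
tool_pos: [0.6097, 0.1274, 0.2494]
orientation: [179.9, -0.0, -91.0]
force: [0.7, -0.4, -3.0]
opening: 0.0139
gripper_force: 30.0
```

Request:
send_rows([
  [[0.045,-0.005,0],0],
  [[0.09,-0.011,0],0],
  [[0.135,-0.017,0],0],
  [[0.165,-0.02,0],0],
  [[0.1834,-0.0227,0],0],
])

```text
clock: 54.75
tool_pos: [0.6253, -0.0209, 0.2493]
orientation: [179.9, -0.0, -91.2]
force: [0.2, 0.8, -2.7]
opening: 0.0137
gripper_force: 30.0
```

Request:
send_rows([
  [[0,0,0],0],
  [[0,0,0],0],
  [[0,0,0],0],
  [[0,0,0],0],
  [[0,0,0],0],
])

```text
clock: 55.17
tool_pos: [0.626, -0.017, 0.25]
orientation: [180.0, 0.0, -91.0]
force: [-0.4, -0.6, -3.1]
opening: 0.0136
gripper_force: 30.0
```

Run:
```python
from h import *
z=ctrl.get_obs()['tool_pos'][2]-.134
fitall(('wrist',),dict(optic_red=(.626,-.0178,z),plate_red=(.626,-.0178,.01)),{})
to([.6262,-.0178,.147],-91)
```

```text
optic_red wrist 0.73 [ 0.6247 -0.0175] -0.8 iou 0.79
plate_red wrist 0.63 [ 0.6256 -0.019 ] 1.9 iou 0.69
to [ 0.0005 -0.0002  0.129 ] turn 0.0003 rows 2.5 yaw -90.97 j6 -17.2
```

Request:
send_rows([
  [[0.0005,0,0.025],0],
  [[0.0005,0,0.055],0],
  [[0.0005,0,0.085],0],
  [[0.0005,0,0.105],0],
  [[0.0005,0,0.115],0],
])

```text
clock: 55.73
tool_pos: [0.6249, -0.0184, 0.1556]
orientation: [179.8, -0.0, -91.0]
force: [-0.7, -0.1, -2.6]
opening: 0.0138
gripper_force: 30.0
```

Request:
send_rows([
  [[0,0,0.003],0],
  [[0,0,0.006],0],
  [[0,0,0.009],0],
  [[0,0,0.011],0],
  [[0,0,0.012],0],
])

```text
clock: 56.15
tool_pos: [0.6265, -0.0184, 0.1493]
orientation: [-179.9, 0.0, -91.0]
force: [0.1, 0.5, -3.7]
opening: 0.0143
gripper_force: 30.0
```

Request:
send_rows([
  [[0,0,0.0005],0],
  [[0,0,0.001],0],
  [[0,0,0.0015],0],
  [[0,0,0.0015],0],
  [[0,0,0.0015],0],
])

```text
clock: 56.57
tool_pos: [0.6263, -0.0185, 0.1482]
orientation: [-179.9, 0.0, -91.0]
force: [-2.8, 0.7, 4.6]
opening: 0.0138
gripper_force: 30.0
```

Contact; release, rise and check everything.

Request:
send_rows([
  [[0,0,0],0],
  [[0,0,0],0],
  [[0,0,0],0],
  [[0,0,0],0],
  [[0,0,0],0],
], gripper=0.45)

```text
clock: 56.98
tool_pos: [0.6261, -0.0185, 0.1472]
orientation: [180.0, -0.0, -91.0]
force: [0.4, -0.1, 0.1]
opening: 0.0381
gripper_force: 0.0
```

Request:
send_rows([
  [[0,0,-0.02],0],
  [[0,0,-0.05],0],
  [[0,0,-0.09],0],
  [[0,0,-0.13],0],
  [[0,0,-0.17],0],
])

```text
clock: 57.4
tool_pos: [0.6258, -0.0186, 0.2846]
orientation: [180.0, -0.0, -91.0]
force: [0.4, 0.6, 0.8]
opening: 0.0397
gripper_force: 0.0
```

Request:
send_rows([
  [[-0.04,0,-0.01],0],
  [[-0.06,0,-0.02],0],
  [[-0.06,0,-0.02],0],
  [[-0.06,0,-0.02],0],
  [[-0.06,0,-0.02],0],
])

```text
clock: 57.82
tool_pos: [0.6266, 0.0293, 0.2988]
orientation: [179.9, -0.0, -91.0]
force: [-1.4, -0.9, -1.1]
opening: 0.0392
gripper_force: 0.0
```

Run:
```python
from h import *
fitall(('wrist','scene','side'),dict(optic_red=(.626,-.018,.013),optic_yellow=(.512,.016,.013),optic_blue=(.516,-.0645,.013),plate_red=(.626,-.018,.01),plate_yellow=(.512,.016,.01),plate_blue=(.516,-.0645,.01),heatsink=(.491,-.302,.04)),{'heatsink':(-.15,)})
p=ctrl.snapshot('wrist')['color'][:,:,::-1];s=ctrl.snapshot('side')['color'][90:240,180:380,::-1]
cv2.imwrite('pics/c8.png',cv2.hconcat([cv2.resize(p,(400,300)),cv2.resize(s,(400,300))]))
```

```text
optic_red wrist 0.76 [ 0.6248 -0.0184] -1.1 iou 0.96
optic_red scene 0.63 [ 0.6241 -0.0189] 5.3 iou 0.94
optic_red side 0.79 [ 0.6287 -0.0237] 3.5 iou 0.85
optic_red ALL [ 0.6251 -0.0188] -0.3 iou 0.88
optic_yellow wrist 0.88 [0.5108 0.0147] 4.8 iou 0.94
optic_yellow scene 0.89 [0.5104 0.0144] -3.6 iou 0.94
optic_yellow side 0.91 [0.5129 0.0119] -0.5 iou 0.9
optic_yellow ALL [0.5113 0.0143] 1.1 iou 0.9
optic_blue wrist 0.67 [ 0.5142 -0.0651] 2.0 iou 0.95
optic_blue scene 0.92 [ 0.5139 -0.065 ] 10.1 iou 0.9
optic_blue side 0.56 [ 0.517  -0.0671] -6.4 iou 0.74
optic_blue ALL [ 0.5146 -0.0652] 0.2 iou 0.83
plate_red wrist 0.6 [ 0.6259 -0.0183] 3.0 iou 0.55
plate_red scene 0.88 [ 0.6262 -0.0187] 0.7 iou 0.56
plate_red side 0.75 [ 0.6295 -0.0204] 1.5 iou 0.39
plate_red ALL [ 0.6262 -0.0185] 2.9 iou 0.49
plate_yellow wrist 0.84 [0.5112 0.0159] 3.6 iou 0.48
plate_yellow scene 0.91 [0.5105 0.0147] 4.0 iou 0.51
plate_yellow side 0.7 [0.5144 0.0161] 4.1 iou 0.53
plate_yellow ALL [0.5129 0.0155] 2.0 iou 0.49
plate_blue wrist 0.56 [ 0.5162 -0.064 ] 2.5 iou 0.44
plate_blue scene 0.85 [ 0.5152 -0.0642] 3.1 iou 0.56
plate_blue side 0.43 [ 0.5186 -0.0659] 3.5 iou 0.38
plate_blue ALL [ 0.5168 -0.0643] 3.3 iou 0.45
heatsink scene 0.84 [ 0.4886 -0.3033] -7.9 iou 0.96
heatsink side 0.9 [ 0.4935 -0.3035] -8.6 iou 0.92
heatsink ALL [ 0.4915 -0.3025] -8.8 iou 0.89
```

View pics/c8.png

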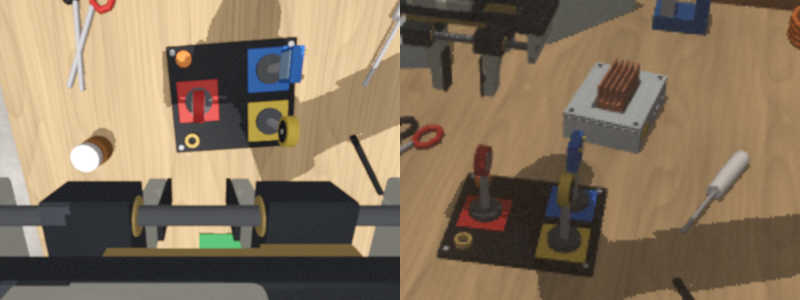

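All three optics stand upright within about 2 mm of their plate centres, at (198,103), (272,68) and (272,122) in the wrist view, and the heat sink is in the recess.

```bash
python3 -c "
from plant import ctrl
print(ctrl.close_job())"
```

```text
the job is handed in; nothing more can be done
None
```

The job is handed in: by the last camera check the heat sink lies in the housing recess and all three optics stand upright within about 2 mm of their plate centres, though `close_job()` returned no verdict.

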